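# Hang a bin from an S-hook on the notched packing-bench rail

### The job

Take the big orange S-hook off the little T-stand, hook it over the notched steel rail and slide it gently along until it drops into one of the notches and hangs there by itself. Then hang the blue bin by the middle of its wire handle in the hook's lower curl and let go, so that it hangs level and clear of the bench. Feel your way: never force the hook or the bin handle, and leave everything else as it is.

Things in the scene. Friction and masses are not known exactly. Their poses are not given: they have to be found in the camera images.
- hook: The big orange S-hook: 8 mm round rod, 152 mm long, 80 to 130 g. Origin at its middle, z up along it when hung; the S lies in its x-z plane. Curls centred 58 mm above and below the origin, rod centre-line radius 14 mm (20 mm clear inside). Upper tip on the +x side, lower tip on the -x side, each ending level with its curl's centre. At the start it hangs from the T-stand's bar.
- hook_grip (a point): Point on the axis of the hook's straight shank, 13 mm above and 3.2 mm to -x of its origin: the place to pinch it across y, coming from its -x side, tilted about 45 degrees. Lower down or higher up, a gripper's body or fingers meet the upper curl or the rail. The shank is 113 mm long and leans 14 degrees: upper end towards -x, lower end towards +x.
- hook_top (a point): Bearing point of the upper curl: inside of its top, 67.2 mm above the hook's origin. It lies on the edge that the hook hangs from. To clear a bar the hook must rise 12 mm or more (15 to 18 mm is ample; much more brings the fingers to the bar), then move towards its own -x; hooking on is the reverse. While raised, keep the bar about 4 mm nearer the tip than here, or the leaning shank meets it.
- hook_low (a point): Bearing point of the lower curl: inside of its bottom, 67.2 mm below the hook's origin. The curl is open upwards on the hook's -x side (20 mm between tip and shank); the tip's end is 10 mm above this point.
- rail: Rail stand, fixed and stiff: two dark square posts at y = +-240 mm carry a flat steel bar on edge along y, 8 mm thick, 14 mm tall, top edge 320 mm above the bench. Origin on the bench under the bar, midway between the posts; x points away from the robot, give or take its yaw.
- rail_mid (a point): On the bar's top edge, midway between the posts. The edge has five square notches 12 mm wide, 7 mm deep, 70 mm apart. The bar is clamped with its middle notch up to 35 mm either side of this point: that shift is not measured, so feel (or look) for a notch. Any notch between the posts will do; in it the hook hangs 7 mm lower than on the plain edge.
- stand: T-stand, fixed: wooden foot 90 by 140 mm, thin post, steel bar 6 mm thick, 10 mm tall, 240 mm long, along its y axis, top 250 mm above the bench. Origin on the bench under the post; x away from the robot, give or take yaw. The big hook hangs 70 to 90 mm from the post towards -y, the small one towards +y. It may stand on the left or the right.
- bin: Blue open bin 100 mm (x) by 170 mm (y), 60 mm tall, 0.2 to 0.4 kg, with a rigid upright wire handle of 8 mm rod in its y-z plane, rising at y = +-89 mm. Origin at the centre of its underside, z up. Its two x sides are alike.
- bail_side (a point): A good place to grip the bin's handle: on the rod's axis, 58 mm to +y of the middle, 135 mm above the underside. The rod runs straight and level along y here (from 14 to 76 mm off the middle, on both sides).
- bail_mid (a point): Underside of the handle's middle, which is kinked up by 8 mm to locate it on a hook; 139 mm above the bin's underside. When the bin hangs, it lies about 1 mm above hook_low.
- small_hook: The small steel S-hook, 93 mm long, hanging from the T-stand, origin at its middle. To be left alone.
- tape: A roll of narrow brown packing tape, 104 mm across, 25 mm tall, lying beyond the rail. Origin at the centre of its underside. To be left alone.
- carton_a: A white product carton 55 by 88 by 24 mm in front of the rail. Origin at the centre of its underside. To be left alone.
- carton_b: A black product carton 55 by 88 by 24 mm beyond the rail. Origin at the centre of its underside. To be left alone.
- glue: A small bottle 110 mm tall beyond the rail. Origin at the centre of its underside. To be left alone.
Mind the look-alikes: they are no part of the job. Several things have the shape of the hook; the one meant has the colours described above.

How it is judged (in metres and radians):
On the way:
1. the orange hook hangs by itself in a notch of the rail, not touched by the robot (z of hook_top in the frame of rail between 0.308 and 0.3165 m and x of hook_top in the frame of rail between -0.012 and 0.012 m and y of hook_top in the frame of rail between -0.21 and 0.21 m and angle between hook's own z axis and vertical below 0.35 rad and contact force between hook and rail above 0.3 N and contact force between each of the arm, the fingers and hook below 0.05 N), for 0.3 s.
At the end, for the whole second after the job is handed in: Hook hangs in a notch between the posts (upper bearing point 3.5 to 12 mm below the bar top, within 12 mm of its middle plane, leaning under 20 degrees); bin hangs from it: handle middle within 10 mm of the lower bearing point, 20 mm clear of the bench, level within 11 degrees, below 0.1 m/s (z of hook_top in the frame of rail between 0.308 and 0.3165 m and x of hook_top in the frame of rail between -0.012 and 0.012 m and y of hook_top in the frame of rail between -0.21 and 0.21 m and angle between hook's own z axis and vertical below 0.35 rad and distance between bail_mid and hook_low below 0.01 m and contact force between bin and hook above 0.5 N and height (world z) of bin above 0.02 m and angle between bin's own z axis and vertical below 0.2 rad and linear speed of bin below 0.1 m/s); the robot touches nothing.
It fails at once if the hook and the rail were forced together (more than 20 N) (contact force between hook and rail above 20 N).
It fails at once if the bin was forced against the hook (more than 20 N) (contact force between bin and hook above 20 N).
It fails at once if the small hook, the tape, a carton or the bottle was disturbed (moved more than 25 mm) (distance of any of small_hook, tape, carton_a, carton_b, glue from where it was at the start of the episode above 0.025 m).
It also fails if it takes over 72 s, if anything falls off the work surface, if the arm or the gripper's body presses on something with over 40 N, if the wrist force passes 120 N, or if a joint passes its speed limit or range.

### The arm

A 6-joint arm with a two-finger parallel gripper is mounted at the origin on the work surface. World frame = base frame: x ahead of the robot, y to its left, z up, the work surface at z = 0. Lengths are in m, angles in degrees, forces in N, time in s.
With the tool pointing down it reaches from about 0.3 to 0.75 m from the base axis. Payload 8.5 kg.
Tool frame: the origin (TCP) lies midway between the tips of the shut fingers; the grasp point (between the pads) lies 19 mm behind it; z points along the fingers, y is the direction in which the jaws open and shut (so a half turn about z gives the same grasp; the last joint's range is limited). The gripper opens to 85 mm and grips with 20 to 120 N. Pads are 22 mm wide; open, the fingers measure 114 mm over their backs; the gripper's body (76 mm by 85 mm) begins 54 mm behind the grasp point. The pads swing forward as they close: fully open they stand 13 mm farther back than shut.
Start: joints at [61.69, 21.807, 74.336, -0, 83.858, -12.336], TCP at [0.151, 0.529, 0.231] pointing down, gripper open.
Joint ranges: [-178.18, 178.18], [-50.72, 133.34], [12.68, 142.11], [-81.47, 261.47], [9.98, 163.14], [-165.26, 165.26]. Speed limits (degrees/s): [136.94, 136.94, 180, 180, 180, 180].

### API

Orientations are given as a 3x3 rotation matrix whose columns are the frame's x, y, z axes.
In Python, from rig import env, viewer, ticket gives the robot as it stands. The module is installed in compiled form; this text tells all that it offers.
- The arm moves only by the shell command python3 -m pendant 'ROWS' [FORCE]. ROWS is JSON, a list of rows, each a list of 3 entries, a list of its own where there are three numbers: the shift along the world's x, y, z in mm, then the turn about the world's z in rad, then the opening, from -1 (shut) to 1 (fully open). A call has 1 to 12 rows; each row shifts and turns the pose as measured when the row begins; what a row does not reach is not made up. A row lasts 1/8 s, in which the tool goes at most 62.5 mm and 10.7 degrees, less where a joint would pass 70% of its speed; a pose out of reach is approached as far as the arm can. A call with a gripper value outside its range is refused whole. The fingers move at their own pace and stop on an object; FORCE is the grip in N (left out, the last holds). Time passes only in rows, so rows that do not move let the fingers close. It gives the time, the measured TCP pose, the force and the opening at its end, in the units of the state.
- env.observe(): the state, without advancing time (a new reading comes with each control period).
- viewer.get_image(name): name is "side" or "top" or "wrist"; returns (picture, depth): 400x640x3 uint8, red, green, blue; 400x640 float32, m along the optical axis (not along the pixel's ray), 0 where there is no reading.
- viewer.camera_params(name): a dict with "fx", "fy", "cx", "cy" (pixels), "D" ([k1, k2, p1, p2, k3] as OpenCV has them; the pictures are not rectified), "rvec" (rotation vector, rad) and "tvec" (3), from world to camera coordinates, as OpenCV has them; the wrist camera has in their place "T_tool_cam" (4x4, takes a point from camera to tool coordinates, whose origin is the TCP and whose axes are the flange's). Camera axes: x right, y down, z forward; pixel columns grow to the right and rows downward; lengths in m; the calibration is good to about 2 mm. A picture is of the moment at which its call begins: read the wrist's pose just before it. camera_params takes no time and is no camera call.
- ticket.close_job(): hands the job in, once; it reports no verdict.
The state is a dict: "time_s": time; "q": joint angles; "qvel": joint speeds; "joint_efforts": joint torques, N m; "position": TCP position; "tool_rot": TCP orientation; "ft_force": force on the tool from outside, world axes, zero at the start; "wrist_torque": the same for the moment, N m; "grip_width": finger opening in m.
Only numpy, scipy, OpenCV 4.12 (cv2) and the standard library are available. Lean on these libraries where they do the work, as an engineer would, in place of code of your own. Each camera call takes 0.05 s, during which the arm holds its last target. There are 200 camera calls.

## Working session

There is one attempt and no reset: what is moved stays moved. The work goes in short steps, Python scripts to look and compute and a shell command to move; the robot and the scene stay as the last step left them, time stands still between calls to the robot, and variables do not carry over. Pictures are saved under pics/ and viewed, about 8 in all and at most 12, crops included, and the job is handed in when it is done.

```bash
mkdir -p pics; cat > h.py <<'E'
import numpy as np, cv2
from rig import env, viewer, ticket
def grab(name,fn):
    s=env.observe(); im,d=viewer.get_image(name); cv2.imwrite(f'pics/{fn}.png',im[:,:,::-1]); np.savez(f'pics/{fn}.npz',im=im,d=d,pos=s['position'],R=s['tool_rot']); return im,d,s
def cam(name,pos=None,R=None):
    p=viewer.camera_params(name); K=np.array([[p['fx'],0,p['cx']],[0,p['fy'],p['cy']],[0,0,1.]]); D=np.array(p['D'])
    if 'rvec' in p:
        Rc=cv2.Rodrigues(np.array(p['rvec'],float))[0]; t=np.array(p['tvec']).ravel(); return K,D,Rc.T,-Rc.T@t
    T=np.array(p['T_tool_cam']); R=np.array(R).reshape(3,3); return K,D,R@T[:3,:3],R@T[:3,3]+np.array(pos)
def rays(c,uv):
    K,D,R,o=c; n=cv2.undistortPoints(np.array(uv,float).reshape(-1,1,2),K,D).reshape(-1,2); return np.c_[n,np.ones(len(n))]
def world(c,uv,z):
    return (rays(c,uv)*np.array(z).reshape(-1,1))@c[2].T+c[3]
def plane(c,uv,ax,val):
    d=rays(c,uv)@c[2].T; return c[3]+d*((val-c[3][ax])/d[:,ax])[:,None]
def load(fn,name):
    z=np.load(f'pics/{fn}.npz'); return z['im'],z['d'],cam(name,z['pos'],z['R'])
def proj(c,X):
    K,D,R,o=c; Xc=(np.atleast_2d(X)-o)@R; return cv2.projectPoints(Xc,np.zeros(3),np.zeros(3),K,D)[0].reshape(-1,2)
def cloud(d,c):
    v,u=np.nonzero(d>0); return np.c_[u,v],world(c,np.c_[u,v],d[v,u])
E
python3 - <<'E'
from h import *
s=env.observe(); print(s)
for n in ['side','top']:
    grab(n,n+'0'); c=cam(n); print(n,c[3].round(3),c[2].round(2).tolist())
E
```

```text
{'time_s': 0.0, 'q': array([ 6.16900441e+01,  2.18412089e+01,  7.43854241e+01, -4.09064496e-05,
        8.38576993e+01, -1.23359396e+01]), 'qvel': array([ 0.02445173,  0.01568932, -0.01165551, -0.0650862 , -0.08423094,
        0.00649538]), 'joint_efforts': array([ 4.09515314e-04, -4.48457766e+01, -2.31280804e+01, -1.22746164e-04,
        4.67535399e-03, -1.84930565e-05]), 'position': array([0.1512214 , 0.52849557, 0.23070578]), 'tool_rot': array([[-9.61386510e-01,  2.75200820e-01, -6.97399201e-04],
       [ 2.75201525e-01,  9.61385688e-01, -1.29616870e-03],
       [ 3.13762921e-04, -1.43804443e-03, -9.99998917e-01]]), 'ft_force': array([ 0.12811627, -0.80162315,  0.319052  ]), 'wrist_torque': array([-0.02198397,  0.01221074, -0.01235945]), 'grip_width': 0.08520169754957216}
side [ 0.375 -0.901  0.945] [[0.97, -0.15, 0.18], [-0.23, -0.61, 0.76], [-0.01, -0.78, -0.63]]
top [ 0.459 -0.014  1.298] [[0.0, -1.0, 0.09], [-1.0, -0.0, -0.0], [0.01, -0.09, -1.0]]
```

View pics/side0.png

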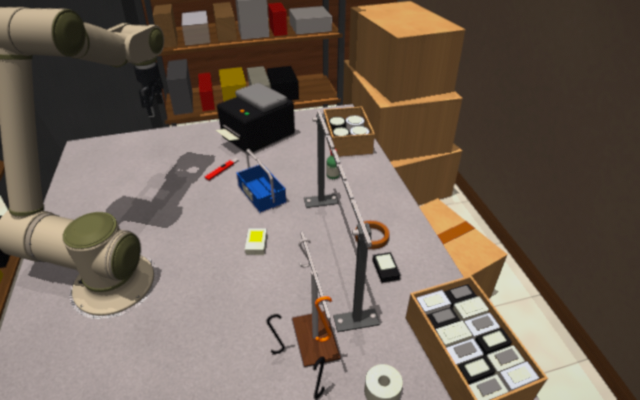

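View pics/top0.png

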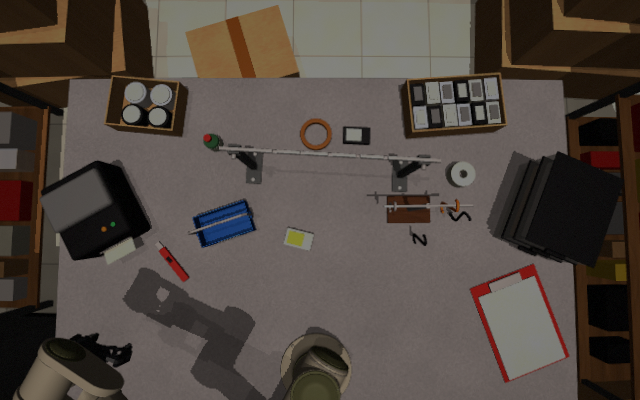

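The side view shows the orange hook at (322,308) on the T-stand. The stand also carries a small steel hook near (305,238), the rail runs from (320,115) to (362,240), and the bin is at (262,187). The top view shows the orange hook at about (452,206), with dark hook shapes at (418,236) and (460,215). I'll enlarge both to tell them apart.

```bash
python3 - <<'E'
from h import *
a=cv2.imread('pics/side0.png')[220:400,250:400]; b=cv2.imread('pics/top0.png')[180:255,360:490]
A=cv2.resize(a,None,fx=3.3,fy=3.3,interpolation=2); B=cv2.resize(b,(300,173),interpolation=2)
b2=cv2.imread('pics/top0.png')[195:255,180:260]; C=cv2.resize(b2,(300,225),interpolation=2)
o=np.zeros((594,800,3),np.uint8); o[:A.shape[0],:A.shape[1]]=A; o[:173,500:]=B; o[180:405,500:]=C
cv2.imwrite('pics/z1.png',o)
for n in ['side','top']:
    im,d,c=load(n+'0',n); hsv=cv2.cvtColor(im,cv2.COLOR_RGB2HSV); uv,P=cloud(d,c)
    m=cv2.inRange(hsv,(5,170,90),(18,255,255))[uv[:,1],uv[:,0]]>0
    m&=(P[:,2]>0.08)&(P[:,2]<.3)&(P[:,0]<.6)
    print(n,'orange',m.sum(),P[m].min(0).round(3),P[m].max(0).round(3),P[m].mean(0).round(3),uv[m].min(0),uv[m].max(0))
    # elevated bars
    for nm,lo,hi in [('rail',.30,.335),('stand',.237,.262)]:
        k=(P[:,2]>lo)&(P[:,2]<hi)&(P[:,0]>.25)&(P[:,0]<.85)&(abs(P[:,1])<.6)&~m
        k&=(P[:,1]<.35) 
        Q=P[k]
        if len(Q)<10: continue
        vx,vy,x0,y0=cv2.fitLine(Q[:,:2].astype(np.float32),cv2.DIST_HUBER,0,.01,.01).ravel()
        print(n,nm,len(Q),Q.min(0).round(3),Q.max(0).round(3),'line',np.degrees(np.arctan2(-vx/vy,1)).round(2),'x@y0',x0.round(3),y0.round(3))
    k=cv2.inRange(hsv,(105,120,40),(125,255,255))[uv[:,1],uv[:,0]]>0
    k&=(P[:,0]<.6)&(P[:,1]>0)&(P[:,1]<.5)&(P[:,2]>0.03)
    Q=P[k&(P[:,2]<.09)]; print(n,'bin',len(Q),cv2.minAreaRect((Q[:,:2]*1000).astype(np.float32)),np.percentile(Q[:,2],[50,95]).round(3))
E
```

```text
side orange 555 [ 0.171 -0.383  0.11 ] [0.6   1.746 0.26 ] [0.435 0.604 0.165] [173  22] [331 341]
side rail 930 [ 0.595 -0.318  0.3  ] [0.657 0.24  0.325] line -3.22 x@y0 0.626 -0.104
side stand 547 [ 0.492 -0.421  0.237] [0.654 0.213 0.262] line -13.73 x@y0 0.529 -0.251
side bin 504 ((459.1072082519531, 290.04473876953125), (102.75313568115234, 183.20474243164062), 18.706544876098633) [0.046 0.06 ]
top orange 48 [ 0.441 -0.381  0.113] [0.523 0.62  0.26 ] [ 0.487 -0.068  0.198] [102 200] [458 230]
top rail 1106 [ 0.598 -0.316  0.3  ] [0.662 0.24  0.326] line -3.19 x@y0 0.634 -0.037
top stand 317 [ 0.494 -0.422  0.238] [0.656 0.211 0.261] line -12.64 x@y0 0.525 -0.256
top bin 217 ((462.8469543457031, 289.3980712890625), (99.93712615966797, 184.49107360839844), 18.86166000366211) [0.057 0.062]
```

View pics/z1.png

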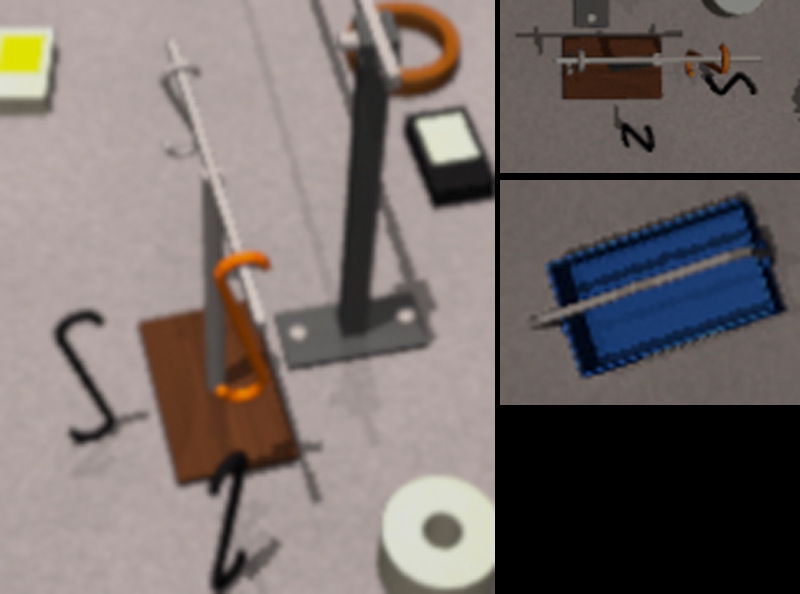

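The orange S-hook hangs at crop (240,330), on the -y end of the stand, with its upper tip towards +x. The grey hook at crop (180,110) is the small steel one. The two black S shapes on the bench at crop (85,380) and (230,520) are look-alikes, so orange is the target. Next I'll refine its fit and start moving over.

```bash
python3 -m pendant '[[[0,0,60],0,1],[[0,0,60],0,1],[[20,-55,40],0,1],[[20,-55,30],0,1],[[20,-55,0],0,1],[[20,-55,0],0,1],[[22,-58,0],0,1],[[22,-58,0],0,1],[[22,-58,0],0,1],[[22,-58,0],0,1],[[22,-58,0],0,1],[[22,-58,0],0,1]]' | tail -c 600
python3 - <<'E'
from h import *
print(np.array(viewer.camera_params('wrist')['T_tool_cam']).round(3).tolist(), viewer.camera_params('wrist')['fx'])
for n in ['side','top']:
    im,d,c=load(n+'0',n); hsv=cv2.cvtColor(im,cv2.COLOR_RGB2HSV); uv,P=cloud(d,c)
    m=cv2.inRange(hsv,(5,150,70),(18,255,255))[uv[:,1],uv[:,0]]>0
    m&=(P[:,2]>0.08)&(P[:,2]<.3)&(P[:,0]<.6)&(P[:,0]>.4)&(P[:,1]<-.2)
    Q=P[m]; print(n,'orange',len(Q),Q.min(0).round(3),Q.max(0).round(3))
    for lo,hi in [(.11,.135),(.15,.2),(.2,.235),(.235,.27)]:
        k=(Q[:,2]>lo)&(Q[:,2]<hi)
        if k.any(): print('  ',lo,k.sum(),Q[k].mean(0).round(4),Q[k].min(0).round(3),Q[k].max(0).round(3))
    k=(P[:,2]>.242)&(P[:,2]<.26)&(P[:,0]>.45)&(P[:,0]<.57)&(P[:,1]<-.1)&(P[:,1]>-.5)&~m
    Q=P[k]; f=np.polyfit(Q[:,1],Q[:,0],1); print(' stand',len(Q),Q.min(0).round(3),Q.max(0).round(3),f.round(4))
    k=(P[:,2]>.31)&(P[:,2]<.33)&(P[:,0]>.55)&(P[:,0]<.7)&(P[:,1]<.25)&(P[:,1]>-.35)
    Q=P[k]; f=np.polyfit(Q[:,1],Q[:,0],1); print(' rail',len(Q),Q.min(0).round(3),Q.max(0).round(3),f.round(4))
E
```

```text
time_s: 1.6
position: [0.3567, -0.039, 0.4149]
tool_rot: [[-0.963, 0.268, -0.002], [0.268, 0.963, -0.009], [-0.001, -0.009, -1.0]]
ft_force: [2.0, -0.1, 0.3]
grip_width: 0.0852
[[0.0, -0.952, -0.308, 0.08], [1.0, 0.001, -0.0, 0.0], [0.0, -0.308, 0.952, -0.142], [0.0, 0.0, 0.0, 1.0]] 298.11944495696605
side orange 259 [ 0.488 -0.436  0.11 ] [ 0.525 -0.305  0.26 ]
   0.11 71 [ 0.5074 -0.3787  0.1195] [ 0.49  -0.383  0.11 ] [ 0.525 -0.373  0.133]
   0.15 57 [ 0.5098 -0.3766  0.1748] [ 0.499 -0.381  0.151] [ 0.518 -0.305  0.2  ]
   0.2 38 [ 0.4991 -0.3803  0.2167] [ 0.493 -0.382  0.2  ] [ 0.505 -0.376  0.234]
   0.235 73 [ 0.5037 -0.379   0.2525] [ 0.491 -0.383  0.237] [ 0.521 -0.374  0.26 ]
 stand 367 [ 0.492 -0.421  0.242] [ 0.523 -0.18   0.258] [-0.0105  0.5032]
 rail 816 [ 0.595 -0.318  0.31 ] [0.657 0.24  0.325] [0.0565 0.6324]
top orange 41 [ 0.494 -0.381  0.113] [ 0.523 -0.375  0.26 ]
   0.11 12 [ 0.5031 -0.3782  0.1186] [ 0.495 -0.381  0.113] [ 0.511 -0.376  0.127]
   0.235 29 [ 0.5088 -0.3774  0.2544] [ 0.494 -0.38   0.247] [ 0.523 -0.375  0.26 ]
 stand 261 [ 0.494 -0.422  0.242] [ 0.527 -0.184  0.259] [-0.0103  0.5068]
 rail 1020 [ 0.6   -0.316  0.31 ] [0.662 0.24  0.326] [0.0558 0.6365]
```

```bash
python3 -m pendant '[[[15,-50,0],0.136,1],[[15,-50,0],0.136,1],[[20,-50,0],0,1],[[20,-50,0],0,1],[[20,-50,0],0,1],[[20,-50,0],0,1],[[15,-30,-35],0,1],[[0,-5,0],0,1],[[0,0,0],0,1]]' | tail -c 600
python3 - <<'E'
from h import *
im,d,s=grab('wrist','w1'); print(s['position'],s['tool_rot'])
cv2.imwrite('pics/w1b.png',cv2.resize(im[:,:,::-1],(800,500),interpolation=2))
E
```

```text
time_s: 2.72
position: [0.4834, -0.3894, 0.375]
tool_rot: [[-1.0, -0.003, -0.004], [-0.003, 1.0, -0.004], [0.004, -0.004, -1.0]]
ft_force: [0.2, -0.7, 1.0]
grip_width: 0.0852
[ 0.48338103 -0.38937964  0.37500239] [[-0.99998819 -0.0031983  -0.00365938]
 [-0.00318469  0.99998802 -0.00371842]
 [ 0.00367123 -0.00370672 -0.99998639]]
```

View pics/w1b.png

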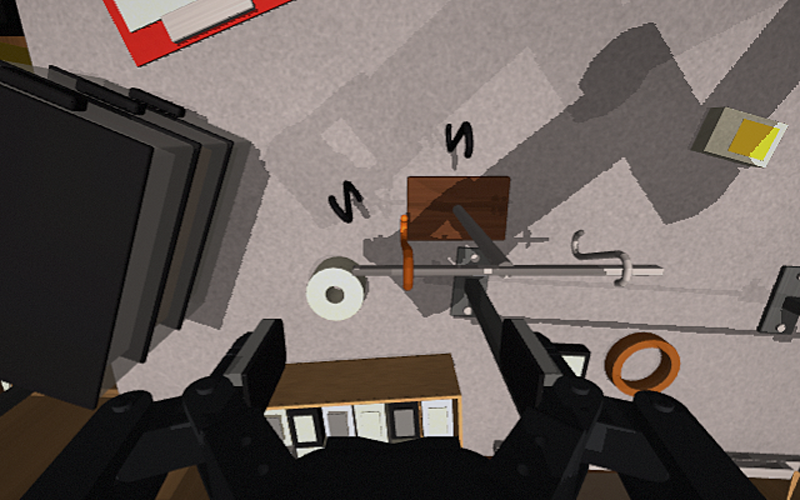

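The wrist view shows the orange hook's upper curl at (408,262) on the bar, with its tip towards the bottom of the picture, which is +x. The fingers are at (270,360) and (525,360).

```bash
python3 - <<'E'
from h import *
im,d,c=load('w1','wrist'); hsv=cv2.cvtColor(im,cv2.COLOR_RGB2HSV); uv,P=cloud(d,c)
m=cv2.inRange(hsv,(5,150,60),(18,255,255))[uv[:,1],uv[:,0]]>0
m&=(P[:,2]>0.09)&(P[:,2]<.28)&(P[:,1]<-.3)&(P[:,1]>-.45)&(P[:,0]<.56)
Q=P[m];print(len(Q),Q.min(0),Q.max(0))
for lo,hi in [(.1,.13),(.13,.2),(.2,.24),(.24,.27)]:
    k=(Q[:,2]>lo)&(Q[:,2]<hi)
    if k.any(): print(lo,k.sum(),Q[k].mean(0).round(4),Q[k].min(0).round(4),Q[k].max(0).round(4))
k=(Q[:,2]>.245); print('line y(x)',np.polyfit(Q[k][:,0],Q[k][:,1],1))
k=(P[:,2]>.242)&(P[:,2]<.26)&(P[:,0]>.48)&(P[:,0]<.53)&(P[:,1]<-.2)&(P[:,1]>-.5)&~m
Q=P[k]; print('bar',len(Q),Q.min(0).round(4),Q.max(0).round(4),np.polyfit(Q[:,1],Q[:,0],1).round(4))
# fingers, tool coords
z=np.load('pics/w1.npz'); T=(P-z['pos'])@z['R']
for lo in range(-60,15,8):
    k=(T[:,2]*1000>lo)&(T[:,2]*1000<lo+8)&(abs(T[:,1])<.07)&(abs(T[:,0])<.06)
    if k.sum()>5: print(lo,k.sum(),(T[k].min(0)*1000).round(),(T[k].max(0)*1000).round())
E
```

```text
372 [ 0.48983578 -0.38183425  0.11147453] [ 0.52099067 -0.30812621  0.25901976]
0.1 96 [ 0.5055 -0.3771  0.1189] [ 0.4905 -0.3815  0.1115] [ 0.5196 -0.3081  0.128 ]
0.13 14 [ 0.507  -0.3794  0.171 ] [ 0.5    -0.3817  0.1326] [ 0.5162 -0.3768  0.1997]
0.2 20 [ 0.4933 -0.3787  0.2275] [ 0.4899 -0.3816  0.2022] [ 0.4992 -0.3747  0.2399]
0.24 242 [ 0.5029 -0.3779  0.2537] [ 0.4898 -0.3818  0.24  ] [ 0.521  -0.3737  0.259 ]
line y(x) [ 0.02160059 -0.38887283]
bar 2096 [ 0.4921 -0.4213  0.242 ] [ 0.5245 -0.2001  0.2569] [-0.0108  0.5026]
-60 1422 [  7. -70. -60.] [ 16.  70. -52.]
-52 1314 [ -5. -56. -52.] [ 14.  56. -44.]
-44 1371 [-11. -57. -44.] [ 13.  57. -36.]
-36 1123 [-10. -56. -36.] [ 13.  57. -28.]
-28 948 [-10. -56. -28.] [ 13.  57. -20.]
-20 476 [-10. -55. -20.] [ 13.  55. -12.]
```

```bash
python3 -m pendant '[[[5,11,-40],0,0.2],[[0,0,-50],0,0.2],[[0,0,0],0,0.2],[[0,0,0],0,0.2]]' | tail -c 600
```

```text
time_s: 3.28
position: [0.4888, -0.3749, 0.292]
tool_rot: [[-1.0, -0.006, 0.005], [-0.006, 1.0, -0.013], [-0.005, -0.013, -1.0]]
ft_force: [-0.1, 0.1, -0.5]
grip_width: 0.0511
```

```bash
python3 -m pendant '[[[0,-3.5,-35],0,0.2],[[0,0,-30],0,0.2],[[0,0,0],0,0.2],[[0,0,0],0,0.2]]' | tail -c 600
python3 - <<'E'
from h import *
im,d,s=grab('side','s2'); print(s['position'],s['tool_rot'].round(4))
im2,d2,s=grab('wrist','w2')
a=cv2.resize(im[200:360,230:400][:,:,::-1],(425,400),interpolation=2); b=cv2.resize(im2[130:390,190:430][:,:,::-1],(370,400),interpolation=2)
cv2.imwrite('pics/z2.png',np.hstack([a,b]))
E
```

```text
time_s: 3.78
position: [0.4913, -0.3808, 0.2378]
tool_rot: [[-1.0, -0.006, 0.018], [-0.007, 1.0, -0.028], [-0.018, -0.028, -0.999]]
ft_force: [0.1, -0.3, -0.3]
grip_width: 0.0512
[ 0.49134099 -0.38083691  0.23775163] [[-0.9998 -0.0063  0.0182]
 [-0.0069  0.9996 -0.0279]
 [-0.018  -0.028  -0.9994]]
```

View pics/z2.png

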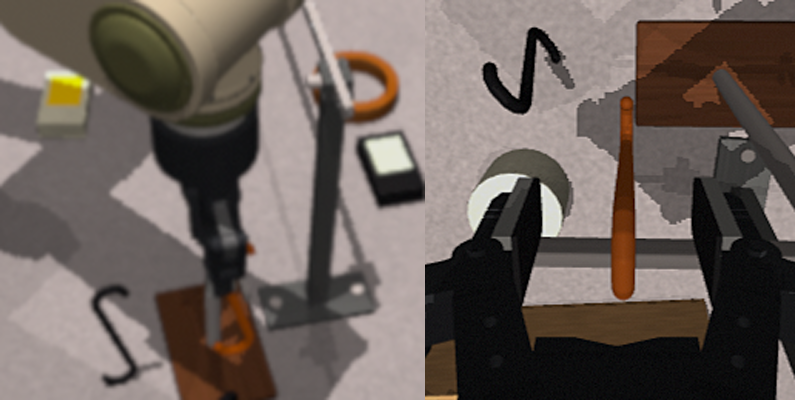

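The side view shows the gripper right over the hook's curl. In the wrist view the hook (x 623) is centred between the pads (530 and 705), and the bar is on the far side of the fingers. I'll go down the last bit and close gently.

```bash
python3 -m pendant '[[[-3,1,-14],0,0.2],[[0,0,0],0,0.2],[[0,0,0],0,-1],[[0,0,0],0,-1],[[0,0,0],0,-1],[[0,0,0],0,-1]]' 60 | tail -c 600
```

```text
time_s: 4.62
position: [0.4882, -0.3799, 0.2238]
tool_rot: [[-1.0, -0.006, 0.019], [-0.007, 1.0, -0.029], [-0.019, -0.029, -0.999]]
ft_force: [-0.5, 0.2, -0.5]
grip_width: 0.0059
```

```bash
python3 -m pendant '[[[0,0,0],0,-1],[[0,0,0],0,-1]]' | tail -c 200
python3 - <<'E'
from h import *
im2,d2,s=grab('wrist','w3')
im,d,s=grab('side','s3')
a=cv2.resize(im[200:360,230:400][:,:,::-1],(425,400),interpolation=2); b=cv2.resize(im2[130:390,190:430][:,:,::-1],(370,400),interpolation=2)
cv2.imwrite('pics/z3.png',np.hstack([a,b]))
E
```

```text
time_s: 4.88
position: [0.4882, -0.3799, 0.2238]
tool_rot: [[-1.0, -0.006, 0.019], [-0.007, 1.0, -0.029], [-0.019, -0.029, -0.999]]
ft_force: [-0.1, -0.2, 0.1]
grip_width: 0.0058
```

View pics/z3.png

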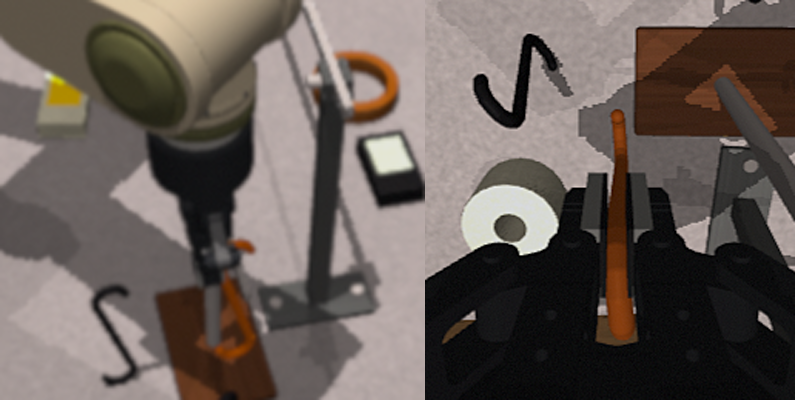

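Gripped: the orange rod lies between the pads in the wrist view. Now I'll raise it 16 mm, shift slightly to -x, then unhook.

```bash
python3 -m pendant '[[[-1,0,5],0,-1],[[-2,0,6],0,-1],[[-1,0,6],0,-1],[[0,0,0],0,-1]]' 80| tail -c 250;  python3 -m pendant '[[[-15,0,0],0,-1],[[-20,0,0],0,-1],[[-20,0,0],0,-1],[[0,0,0],0,-1]]' | tail -c 250
python3 - <<'E'
from h import *
im2,d2,s=grab('wrist','w4')
im,d,s=grab('side','s4'); c=cam('side')
hsv=cv2.cvtColor(im,cv2.COLOR_RGB2HSV); uv,P=cloud(d,c)
m=cv2.inRange(hsv,(5,150,70),(18,255,255))[uv[:,1],uv[:,0]]>0
m&=(P[:,2]>0.08)&(P[:,2]<.35)&(P[:,0]<.56)&(P[:,0]>.35)&(P[:,1]<-.32)
Q=P[m];print(len(Q),Q.min(0),Q.max(0))
for z in np.arange(.12,.29,.02):
    k=abs(Q[:,2]-z)<.01
    if k.any(): print(z.round(2),k.sum(),Q[k].mean(0).round(4),Q[k].min(0).round(3),Q[k].max(0).round(3))
E
```

```text
time_s: 5.48
position: [0.4839, -0.3799, 0.2421]
tool_rot: [[-1.0, -0.006, 0.019], [-0.007, 1.0, -0.029], [-0.019, -0.029, -0.999]]
ft_force: [0.6, -0.8, -1.1]
grip_width: 0.0052
time_s: 5.98
position: [0.4248, -0.3794, 0.2415]
tool_rot: [[-1.0, -0.006, 0.018], [-0.007, 1.0, -0.028], [-0.018, -0.028, -0.999]]
ft_force: [0.2, 1.1, -1.0]
grip_width: 0.0054
171 [ 0.42911544 -0.38479751  0.12980534] [ 0.46023907 -0.37559056  0.27598752]
0.12 1 [ 0.4396 -0.3811  0.1298] [ 0.44  -0.381  0.13 ] [ 0.44  -0.381  0.13 ]
0.14 49 [ 0.4464 -0.3814  0.1378] [ 0.429 -0.385  0.131] [ 0.46  -0.378  0.148]
0.16 23 [ 0.4551 -0.3804  0.1591] [ 0.45  -0.383  0.15 ] [ 0.46  -0.377  0.169]
0.18 23 [ 0.4504 -0.3803  0.1804] [ 0.446 -0.383  0.171] [ 0.455 -0.377  0.19 ]
0.2 21 [ 0.4457 -0.3799  0.2002] [ 0.441 -0.381  0.19 ] [ 0.449 -0.378  0.208]
0.22 18 [ 0.4412 -0.3806  0.2192] [ 0.438 -0.384  0.211] [ 0.446 -0.378  0.229]
0.24 7 [ 0.4374 -0.3811  0.2337] [ 0.436 -0.383  0.231] [ 0.439 -0.38   0.236]
0.26 6 [ 0.4566 -0.3778  0.2674] [ 0.452 -0.379  0.265] [ 0.459 -0.376  0.27 ]
0.28 23 [ 0.4483 -0.3781  0.2738] [ 0.441 -0.38   0.27 ] [ 0.456 -0.376  0.276]
```

Unhooked: the hook is upright and the hook_top offset from the TCP is about (+19, +1, +26) mm. Next I'll look for notches in the depth data already taken, and carry the hook over to the rail, passing the stand on the robot side.

```bash
python3 -m pendant '[[[0,0,50],0,-1],[[0,20,40],0,-1],[[0,50,0],0,-1],[[0,50,0],0,-1],[[0,50,0],-0.06,-1],[[0,50,0],0,-1],[[10,50,0],0,-1],[[25,50,0],0,-1],[[35,20,0],0,-1],[[35,5,0],0,-1],[[0,0,0],0,-1]]' | tail -c 250
python3 - <<'E'
from h import *
im,d,s=grab('wrist','w5'); c=cam('wrist',s['position'],s['tool_rot']); print(s['position'],s['tool_rot'].round(4))
cv2.imwrite('pics/w5b.png',cv2.resize(im[:,:,::-1],(800,500),interpolation=2))
for n in ['w5','t']:
    if n=='t': im,d,c=load('top0','top')
    uv,P=cloud(d,c)
    k=(P[:,2]>.308)&(P[:,2]<.33)&(P[:,0]>.59)&(P[:,0]<.68)&(P[:,1]<.25)&(P[:,1]>-.35)
    Q=P[k]; f=np.polyfit(Q[:,1],Q[:,0],1); print(n,len(Q),f, np.percentile(Q[:,2],[5,50,95]))
    k=(abs(P[:,0]-np.polyval(f,P[:,1]))<.003)&(P[:,2]>.29)
    Q=P[k]; b=np.round(Q[:,1]/.004).astype(int)
    print([(int(i*4),int(1e3*np.median(Q[b==i,2]))) for i in np.unique(b) if np.median(Q[b==i,2])<.3175])
E
```

```text
time_s: 7.45
position: [0.5367, -0.0206, 0.3328]
tool_rot: [[-0.999, 0.049, 0.02], [0.049, 0.998, -0.027], [-0.022, -0.026, -0.999]]
ft_force: [-0.4, 0.1, -1.1]
grip_width: 0.0053
[ 0.53665825 -0.02058324  0.3328052 ] [[-0.9986  0.0494  0.0203]
 [ 0.0488  0.9984 -0.0273]
 [-0.0217 -0.0263 -0.9994]]
w5 4912 [0.05461402 0.6322258 ] [0.30882656 0.31636926 0.32032255]
[(-264, 291), (-260, 301), (-256, 307), (-252, 309), (-248, 311), (-244, 314), (-240, 315), (-236, 315), (-232, 315), (-228, 315), (-224, 315), (-220, 315), (-216, 314), (-212, 315), (-208, 315), (-204, 314), (-200, 315), (-196, 314), (-192, 315), (-188, 315), (-184, 315), (-180, 311), (-176, 310), (-172, 310), (-168, 310), (-164, 308), (-108, 306), (-104, 307), (-28, 306), (-24, 306), (120, 306), (124, 309), (128, 311), (132, 314), (136, 314), (140, 315), (144, 314), (148, 314), (152, 315), (156, 313), (160, 315), (164, 314), (168, 314), (172, 314), (176, 314), (180, 314), (184, 314), (188, 313), (192, 308), (196, 291)]
t 1058 [0.05588902 0.63640655] [0.31096459 0.31885818 0.32236427]
[(-316, 317), (-312, 313), (-292, 316), (-280, 316), (-244, 317), (-204, 316), (-192, 315), (-184, 310), (-180, 308), (-176, 312), (-156, 316), (-144, 315), (-116, 316), (-112, 311), (-108, 313), (-104, 311), (-96, 315), (-76, 317), (-56, 313), (-44, 313), (-40, 314), (-36, 312), (-20, 316), (-16, 316), (-8, 316), (28, 312), (32, 313), (36, 311), (56, 316), (76, 315), (84, 314), (96, 310), (100, 312), (104, 314), (108, 316), (116, 314), (124, 314), (136, 317), (144, 316), (156, 317), (180, 316)]
```

View pics/w5b.png

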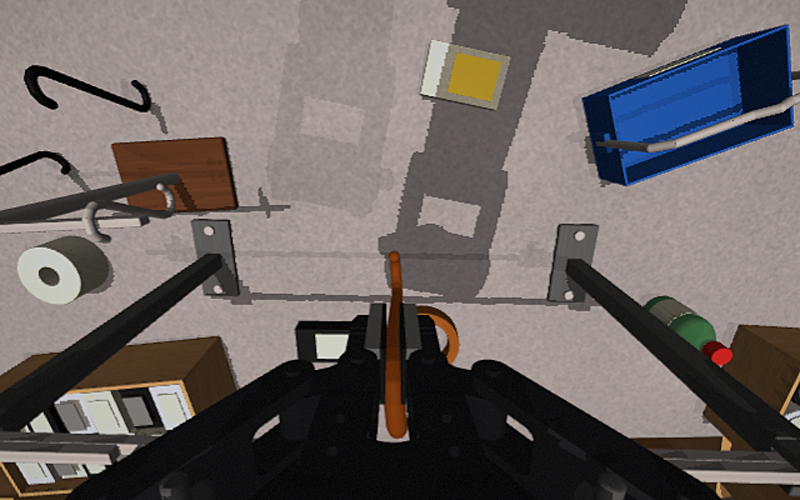

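The wrist view shows the hook held at (395,340), the bin at (700,110), and the rail crossing at the bottom behind the gripper. The top depth profile shows notches at y ≈ -180, -110, -40, +31 and +101 mm. I'll use the one at y ≈ 31.

```bash
python3 -m pendant '[[[0,30,-12],0,-1],[[0,21,-9],0,-1],[[20,0,0],0,-1],[[0,0,0],0,-1]]' | tail -c 250; python3 - <<'E'
from h import *
im,d,s=grab('side','s6'); c=cam('side'); print(s['position'],s['ft_force'])
hsv=cv2.cvtColor(im,cv2.COLOR_RGB2HSV); uv,P=cloud(d,c)
m=cv2.inRange(hsv,(5,150,70),(18,255,255))[uv[:,1],uv[:,0]]>0
m&=(P[:,2]>0.15)&(P[:,2]<.4)&(abs(P[:,0]-.57)<.06)&(abs(P[:,1]-.03)<.05)
Q=P[m];print(len(Q))
for z in np.arange(.2,.37,.02):
    k=abs(Q[:,2]-z)<.01
    if k.any(): print(z.round(2),k.sum(),Q[k].mean(0).round(4),Q[k].min(0).round(3),Q[k].max(0).round(3))
E
```

```text
time_s: 8.0
position: [0.5539, 0.0312, 0.3125]
tool_rot: [[-0.998, 0.051, 0.021], [0.051, 0.998, -0.028], [-0.022, -0.027, -0.999]]
ft_force: [-0.7, -0.4, -1.2]
grip_width: 0.0055
[0.5538783  0.03117541 0.31248582] [-0.67061579 -0.40656336 -1.20860224]
61
0.2 11 [0.5753 0.0266 0.2058] [0.564 0.023 0.203] [0.585 0.031 0.21 ]
0.22 8 [0.5794 0.0256 0.219 ] [0.561 0.023 0.211] [0.587 0.03  0.229]
0.24 6 [0.5819 0.027  0.2393] [0.579 0.026 0.23 ] [0.585 0.03  0.249]
0.26 6 [0.5767 0.0266 0.2601] [0.573 0.025 0.251] [0.579 0.029 0.27 ]
0.28 9 [0.571  0.0265 0.2816] [0.569 0.024 0.273] [0.574 0.029 0.29 ]
0.3 7 [0.5663 0.028  0.3001] [0.564 0.024 0.293] [0.569 0.032 0.305]
0.32 1 [0.5636 0.0247 0.3124] [0.564 0.025 0.312] [0.564 0.025 0.312]
0.34 12 [0.5786 0.0308 0.3423] [0.571 0.027 0.337] [0.586 0.033 0.346]
```

```bash
python3 -m pendant '[[[20,0,0],0,-1],[[20,0,0],0,-1],[[8,0,0],0,-1],[[7,0,0],0,-1],[[0,0,0],0,-1]]' | tail -c 250; python3 -m pendant '[[[0,0,-6],0,-1],[[2,0,-5],0,-1],[[0,0,0],0,-1]]'|tail -c 250
```

```text
time_s: 8.68
position: [0.6064, 0.03, 0.3148]
tool_rot: [[-0.998, 0.053, 0.022], [0.053, 0.998, -0.028], [-0.023, -0.027, -0.999]]
ft_force: [-0.2, 0.1, -1.9]
grip_width: 0.0054
time_s: 9.05
position: [0.6075, 0.03, 0.3032]
tool_rot: [[-0.998, 0.053, 0.021], [0.053, 0.998, -0.028], [-0.023, -0.027, -0.999]]
ft_force: [-0.1, 0.5, -1.1]
grip_width: 0.0058
```

```bash
python3 -m pendant '[[[5,0,-3],0,-1],[[0,0,-3],0,-1],[[0,0,0],0,-1]]' | tail -c 250; python3 - <<'E'
from h import *
im,d,s=grab('side','s7'); c=cam('side')
im2,d2,s=grab('top','t7')
a=cv2.resize(im[120:230,290:390][:,:,::-1],(400,440),interpolation=2);b=cv2.resize(im2[130:190,260:350][:,:,::-1],(390,260),interpolation=2)
o=np.zeros((440,800,3),np.uint8);o[:,:400]=a;o[:260,405:795]=b;cv2.imwrite('pics/z7.png',o)
E
```

```text
time_s: 9.43
position: [0.6129, 0.0301, 0.2967]
tool_rot: [[-0.998, 0.053, 0.021], [0.053, 0.998, -0.028], [-0.023, -0.027, -0.999]]
ft_force: [-1.2, 1.1, -1.6]
grip_width: 0.0054
```

View pics/z7.png

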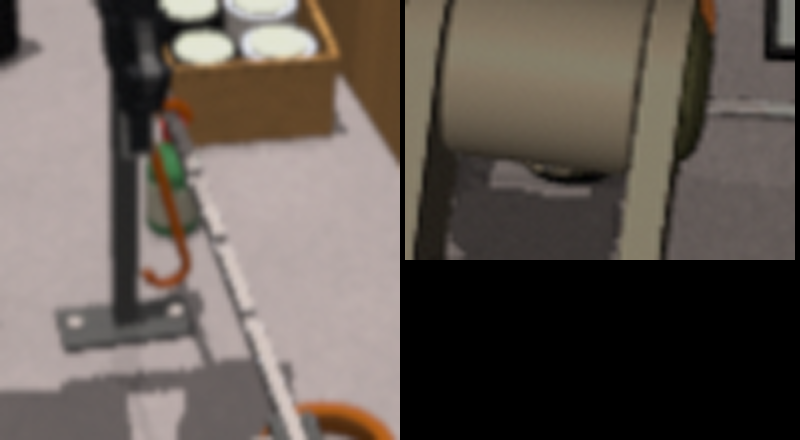

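The side crop shows the curl over the rail, with its tip beyond the bar at (185,108) and the shank on the near side. I'll lower it slowly and watch the force.

```bash
for i in 1 2; do python3 -m pendant '[[[0,0,-2],0,-1],[[0,0,0],0,-1]]' | grep -E "posi|ft"; done; python3 -m pendant '[[[0,0,-1.5],0,-1],[[0,0,0],0,-1]]' | grep -E "posi|ft"
```

```text
position: [0.6129, 0.0301, 0.2951]
ft_force: [0.3, 0.4, -0.8]
position: [0.6129, 0.03, 0.293]
ft_force: [-0.4, 0.2, -0.5]
position: [0.6129, 0.0301, 0.2914]
ft_force: [0.5, 0.2, -1.4]
```

```bash
for i in 1; do python3 -m pendant '[[[0,0,-1.5],0,-1],[[0,0,0],0,-1]]' | grep -E "posi|ft"; done; python3 -m pendant '[[[0,0,-1],0,-1],[[0,0,0],0,-1]]' | grep -E "posi|ft"; python3 -m pendant '[[[0,0,-1],0,-1],[[0,0,0],0,-1]]' | grep -E "posi|ft"
```

```text
position: [0.613, 0.0301, 0.2899]
ft_force: [0.3, -0.6, -1.0]
position: [0.6132, 0.03, 0.2892]
ft_force: [0.4, -0.1, -1.2]
position: [0.6135, 0.03, 0.2887]
ft_force: [1.7, 1.1, -0.2]
```

```bash
for i in 1; do python3 -m pendant '[[[0,0,-1],0,-1],[[0,0,0],0,-1]]' | grep -E "posi|ft"; done; python3 - <<'E'
from h import *
im,d,s=grab('side','s8'); c=cam('side')
hsv=cv2.cvtColor(im,cv2.COLOR_RGB2HSV); uv,P=cloud(d,c)
m=cv2.inRange(hsv,(5,150,70),(18,255,255))[uv[:,1],uv[:,0]]>0
m&=(P[:,2]>0.12)&(P[:,2]<.4)&(abs(P[:,0]-.63)<.06)&(abs(P[:,1]-.03)<.05)
Q=P[m];print(len(Q))
for z in np.arange(.16,.35,.02):
    k=abs(Q[:,2]-z)<.01
    if k.any(): print(z.round(2),k.sum(),Q[k].mean(0).round(4),Q[k].min(0).round(3),Q[k].max(0).round(3))
E
```

```text
position: [0.6137, 0.03, 0.2883]
ft_force: [0.6, 0.1, 0.5]
93
0.18 21 [0.6337 0.0252 0.1809] [0.622 0.022 0.174] [0.645 0.029 0.19 ]
0.2 5 [0.6449 0.0244 0.1994] [0.644 0.022 0.191] [0.645 0.027 0.207]
0.22 11 [0.6399 0.0265 0.2225] [0.635 0.023 0.213] [0.643 0.03  0.23 ]
0.24 15 [0.6357 0.0262 0.24  ] [0.63  0.023 0.23 ] [0.64  0.029 0.25 ]
0.26 13 [0.6306 0.0267 0.2602] [0.627 0.024 0.252] [0.634 0.03  0.268]
0.28 11 [0.6259 0.0274 0.2772] [0.622 0.024 0.27 ] [0.63  0.03  0.286]
0.3 2 [0.6499 0.0305 0.3085] [0.649 0.028 0.308] [0.651 0.034 0.309]
0.32 13 [0.64   0.0296 0.3178] [0.63  0.026 0.31 ] [0.646 0.037 0.322]
0.34 1 [ 0.6208 -0.0065  0.344 ] [ 0.621 -0.007  0.344] [ 0.621 -0.007  0.344]
```

The hook's top is about 314 mm high, some 6 mm below the bar top, and the downward load has come off the wrist, so it is seated in the notch. Release.

```bash
python3 -m pendant '[[[0,0,0],0,0.0],[[0,0,0],0,0.0],[[0,0,0],0,0.0],[[-2,0,15],0,0.0],[[0,0,50],0,0.0],[[0,0,50],0,0],[[-50,0,0],0,0],[[-50,0,0],0,0],[[0,0,0],0,0]]' | tail -c 250
python3 - <<'E'
from h import *
im,d,s=grab('side','s9'); c=cam('side')
im2,d2,s=grab('wrist','w9')
a=cv2.resize(im[110:220,290:390][:,:,::-1],(400,440),interpolation=2);b=cv2.resize(im2[:,:,::-1],(400,250),interpolation=2)
o=np.zeros((440,800,3),np.uint8);o[:,:400]=a;o[:250,400:]=b;cv2.imwrite('pics/z9.png',o)
hsv=cv2.cvtColor(im,cv2.COLOR_RGB2HSV); uv,P=cloud(d,c)
m=cv2.inRange(hsv,(5,150,70),(18,255,255))[uv[:,1],uv[:,0]]>0
m&=(P[:,2]>0.12)&(P[:,2]<.4)&(abs(P[:,0]-.63)<.06)&(abs(P[:,1]-.03)<.04)
Q=P[m];print(len(Q))
for z in np.arange(.16,.35,.02):
    k=abs(Q[:,2]-z)<.01
    if k.any(): print(z.round(2),k.sum(),Q[k].mean(0).round(4),Q[k].min(0).round(3),Q[k].max(0).round(3))
E
```

```text
time_s: 12.45
position: [0.5085, 0.0298, 0.4123]
tool_rot: [[-0.998, 0.054, 0.033], [0.053, 0.998, -0.03], [-0.034, -0.028, -0.999]]
ft_force: [0.6, -0.3, 0.7]
grip_width: 0.0433
118
0.18 17 [0.648  0.0313 0.1812] [0.636 0.028 0.177] [0.662 0.036 0.188]
0.2 9 [0.6612 0.0296 0.1985] [0.658 0.026 0.191] [0.664 0.032 0.208]
0.22 7 [0.6543 0.0306 0.219 ] [0.648 0.027 0.21 ] [0.659 0.035 0.229]
0.24 15 [0.6461 0.0288 0.2385] [0.64  0.025 0.23 ] [0.651 0.032 0.248]
0.26 16 [0.6372 0.0278 0.2611] [0.631 0.024 0.251] [0.643 0.03  0.269]
0.28 15 [0.6289 0.028  0.2802] [0.623 0.025 0.271] [0.633 0.031 0.29 ]
0.3 12 [0.6248 0.0269 0.3006] [0.619 0.022 0.291] [0.649 0.029 0.309]
0.32 27 [0.6326 0.0293 0.3171] [0.62  0.025 0.31 ] [0.649 0.048 0.323]
```

View pics/z9.png

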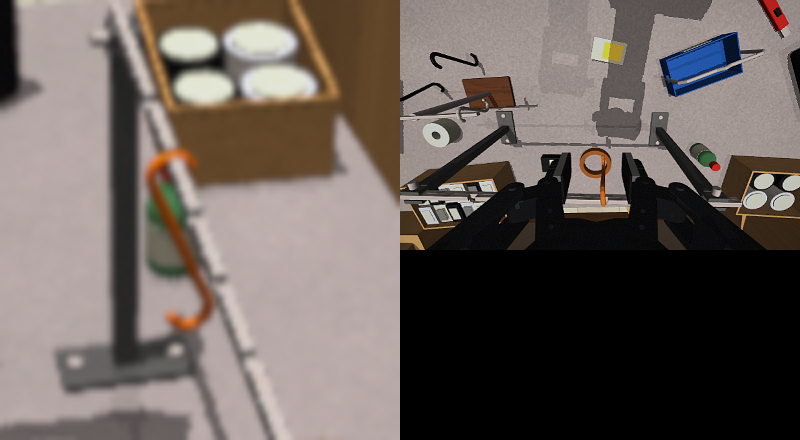

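The side crop shows the hook hanging by itself on the rail, its upper curl at (170,165) and lower curl at (190,320), with its top about 7 mm below the bar top. Next is the bin. The tool can only point down and the rail will be above the handle, so I'll check the gripper and wrist envelope and refine the bin pose.

```bash
python3 - <<'E'
from h import *
im,d,c=load('w9','wrist'); hsv=cv2.cvtColor(im,cv2.COLOR_RGB2HSV); uv,P=cloud(d,c)
k=cv2.inRange(hsv,(105,120,30),(125,255,255))[uv[:,1],uv[:,0]]>0
k&=(P[:,0]<.6)&(P[:,1]>.1)&(P[:,1]<.5)&(P[:,2]>.05)&(P[:,2]<.075)
Q=P[k]; print('bin rim',len(Q),cv2.minAreaRect((Q[:,:2]*1000).astype(np.float32)),np.median(Q[:,2]))
k=(P[:,0]>.36)&(P[:,0]<.56)&(P[:,1]>.18)&(P[:,1]<.42)&(P[:,2]>.11)&(P[:,2]<.16)
Q=P[k]; print('handle',len(Q),Q.min(0),Q.max(0),np.polyfit(Q[:,1],Q[:,0],1))
for n in ['w5','w9']:
    z=np.load(f'pics/{n}.npz'); _,d,c=load(n,'wrist'); uv,P=cloud(d,c); T=(P-z['pos'])@z['R']*1000
    for lo in range(-140,0,15):
        k=(T[:,2]>lo)&(T[:,2]<lo+15)&(abs(T[:,1])<80)&(abs(T[:,0])<60)
        if k.sum()>5: print(n,lo,k.sum(),T[k].min(0).round(),T[k].max(0).round())
for n in ['s8','s2']:
    z=np.load(f'pics/{n}.npz'); im,d,c=load(n,'side'); uv,P=cloud(d,c); T=(P-z['pos'])*1000
    for lo in range(40,400,30):
        k=(T[:,2]>lo)&(T[:,2]<lo+30)&(abs(T[:,1])<120)&(T[:,0]<150)&(T[:,0]>-150)
        if k.sum()>5: print(n,lo,k.sum(),np.percentile(T[k],1,axis=0).round(),np.percentile(T[k],99,axis=0).round())
E
```

```text
bin rim 1129 ((460.2896423339844, 288.68804931640625), (99.95909881591797, 179.09326171875), 18.82857322692871) 0.05848114301954649
handle 975 [0.42725889 0.20329205 0.11004096] [0.49159666 0.37789427 0.14819258] [-0.34190017  0.55831008]
w5 -110 345 [ 20. -19. -97.] [ 23.  19. -95.]
w5 -95 13481 [  3. -63. -95.] [ 22.  63. -80.]
w5 -80 13303 [-10. -58. -80.] [ 20.  58. -65.]
w5 -65 8598 [-11. -46. -65.] [ 18.  47. -50.]
w5 -50 2732 [-12. -37. -50.] [ 16.  36. -35.]
w5 -35 1855 [-32. -16. -35.] [ 13.  17. -20.]
w5 -20 971 [-32. -16. -20.] [13. 16. -5.]
w5 -5 135 [-9. -9. -5.] [13.  9. 10.]
w9 -110 316 [ 20. -21. -97.] [ 22.  21. -95.]
w9 -95 12790 [  1. -65. -95.] [ 22.  66. -80.]
w9 -80 12040 [-12. -62. -80.] [ 20.  63. -65.]
w9 -65 9004 [-12. -57. -65.] [ 18.  57. -50.]
w9 -50 2369 [-10. -52. -50.] [ 16.  53. -35.]
w9 -35 1439 [-10. -35. -35.] [ 13.  35. -20.]
w9 -20 1030 [-10. -35. -20.] [13. 35. -5.]
w9 -5 65 [ -9. -25.  -5.] [12. 27. -1.]
s8 40 86 [-21. -46.  42.] [ 6. 30. 70.]
s8 70 198 [-24. -60.  71.] [ 12.  20. 100.]
s8 100 167 [-31. -45. 100.] [ 13.  15. 130.]
s8 130 350 [-43. -34. 130.] [ 27.   4. 160.]
s8 160 350 [-43. -33. 160.] [ 29.  15. 189.]
s8 190 394 [-145.  -53.  191.] [ 30.  -5. 220.]
s8 220 949 [-148.  -62.  220.] [ 23. -31. 250.]
s8 250 1335 [-148.  -64.  250.] [ 29.  64. 280.]
s8 280 1771 [-147.  -58.  280.] [ 28.  74. 305.]
s2 40 180 [-18. -58.  41.] [138. 110.  70.]
s2 70 530 [-21. -63.  70.] [139. 118. 100.]
s2 100 367 [-23. -64. 100.] [ 15.  -9. 130.]
s2 130 502 [-41. -33. 131.] [ 30.   3. 160.]
s2 160 510 [-41. -32. 160.] [ 31.   3. 182.]
s2 190 601 [-105.  -40.  191.] [ 33.  38. 220.]
s2 220 1244 [-135.  -61.  220.] [ 57. 104. 250.]
s2 250 2782 [-145.  -63.  250.] [ 63. 103. 280.]
s2 280 5644 [-145.  -54.  280.] [ 52. 115. 309.]
s2 310 576 [-149.   95.  310.] [-84. 120. 328.]
```

The linkage is ±63 mm wide, so the rim can't be reached past the handle. Gripping the handle is better, but a straight-down tool under the rail would be tight. Orientation carries over from row to row as measured, so an outward stretch near the reach limit may give a useful tilt. I'll try that high up, clear of everything.

```bash
python3 -m pendant '[[[0,40,10],-0.16,0],[[0,48,10],-0.16,0],[[0,48,10],-0.16,0],[[0,48,10],-0.16,0],[[0,48,0],-0.16,0],[[0,48,0],-0.16,0],[[25,16,0],0,0],[[25,16,0],0,0],[[25,16,0],0,0],[[0,0,0],0,0]]' | tail -c 250
python3 -m pendant '[[[25,16,0],0,0],[[25,16,0],0,0],[[25,16,0],0,0],[[0,0,0],0,0]]'| tail -c 250;  python3 -c "
from h import *
print(env.observe()['q'].round(1))"
```

```text
time_s: 13.8
position: [0.5777, 0.3596, 0.4262]
tool_rot: [[-0.5, 0.866, -0.009], [0.866, 0.499, -0.039], [-0.029, -0.027, -0.999]]
ft_force: [-0.1, 0.2, 1.4]
grip_width: 0.043
time_s: 14.3
position: [0.6118, 0.3808, 0.3882]
tool_rot: [[-0.499, 0.866, 0.029], [0.866, 0.499, -0.017], [-0.029, 0.017, -0.999]]
ft_force: [0.0, -0.0, 0.3]
grip_width: 0.0427
[ 23.1  42.2  12.7  -1.8 123.9  -7.9]
```

```bash
python3 -m pendant '[[[25,16,20],0,0],[[25,16,20],0,0],[[25,16,20],0,0],[[0,0,0],0,0]]' | grep -E 'pos|rot'
python3 -m pendant '[[[45,28,0],0,0],[[45,28,0],0,0],[[45,28,0],0,0],[[0,0,0],0,0]]'| grep -E 'pos|rot|time';  python3 -c "
from h import *
print(env.observe()['q'].round(1))"
```

```text
position: [0.622, 0.3875, 0.3947]
tool_rot: [[-0.499, 0.863, 0.083], [0.866, 0.499, 0.016], [-0.028, 0.08, -0.996]]
time_s: 15.3
position: [0.6756, 0.4197, 0.33]
tool_rot: [[-0.499, 0.855, 0.144], [0.866, 0.497, 0.053], [-0.026, 0.151, -0.988]]
[ 23.5  47.   12.8  -0.6 111.4  -6.8]
```

It works: the tool now tilts about 9° outward. I'll carry on with up-and-out requests.

```bash
python3 -m pendant '[[[35,21,45],0,0],[[35,21,45],0,0],[[35,21,45],0,0],[[35,21,45],0,0],[[0,0,0],0,0]]' | grep -E 'pos|rot|ft';  python3 -m pendant '[[[35,21,45],0,0],[[35,21,45],0,0],[[35,21,45],0,0],[[35,21,45],0,0],[[0,0,0],0,0]]' | grep -E 'pos|rot|time';python3 -c "
from h import *
print(env.observe()['q'].round(1))"
```

```text
position: [0.6702, 0.4118, 0.4058]
tool_rot: [[-0.499, 0.825, 0.264], [0.866, 0.484, 0.125], [-0.025, 0.291, -0.956]]
ft_force: [0.3, 0.7, -0.4]
time_s: 16.55
position: [0.6737, 0.4098, 0.4602]
tool_rot: [[-0.5, 0.78, 0.377], [0.866, 0.461, 0.194], [-0.023, 0.423, -0.906]]
[ 22.   38.2  12.7   2.3 104.1  -7.2]
```

```bash
python3 -m pendant '[[[35,21,45],0,0],[[35,21,45],0,0],[[35,21,45],0,0],[[35,21,45],0,0],[[0,0,0],0,0]]' | grep -E 'pos|rot|time'
```

```text
time_s: 17.18
position: [0.6823, 0.412, 0.5068]
tool_rot: [[-0.5, 0.717, 0.486], [0.866, 0.428, 0.26], [-0.021, 0.551, -0.834]]
```

Tilt is 33° with the jaw axis in the tilt plane, which suits a pinch across the round handle from its -x side. Going to a pre-grasp pose at the bin's handle.

```bash
python3 -m pendant '[[[-45,-13,-15],-0.1,0],[[-45,-13,-15],-0.095,0],[[-45,-13,-15],0,0],[[-45,-13,-15],0,0],[[-45,-13,-30],0,0],[[-45,-13,-40],0,0],[[0,0,-40],0,0],[[0,0,-30],0,0],[[0,0,0],0,0]]' | grep -E 'pos|rot|time|ft'
python3 -c "
from h import *
print(env.observe()['q'].round(1))"
```

```text
time_s: 18.3
position: [0.4117, 0.3338, 0.3059]
tool_rot: [[-0.326, 0.779, 0.536], [0.945, 0.279, 0.169], [-0.019, 0.562, -0.827]]
ft_force: [-0.5, 0.1, 0.2]
[29.6  4.9 92.3 -8.9 49.5 14. ]
```

```bash
python3 -m pendant '[[[0,0,-30],0,0],[[0,0,-30],0,0],[[0,0,0],0,0]]' | grep -E 'pos|rot|time|ft'; python3 - <<'E'
from h import *
im,d,s=grab('wrist','w10'); c=cam('wrist',s['position'],s['tool_rot']); uv,P=cloud(d,c)
T=(P-s['position'])@np.array(s['tool_rot'])
k=(P[:,0]>.36)&(P[:,0]<.56)&(P[:,1]>.18)&(P[:,1]<.42)&(P[:,2]>.12)&(P[:,2]<.16)&(T[:,2]>.025)
Q=P[k]; print('handle',len(Q),Q.min(0),Q.max(0),np.polyfit(Q[:,1],Q[:,0],1))
for y in np.arange(.2,.39,.02):
    j=abs(Q[:,1]-y)<.005
    if j.sum()>3: print(y.round(2),j.sum(),Q[j].mean(0).round(4),Q[j][:,2].max().round(4))
im2,_,_=grab('side','s10')
cv2.imwrite('pics/z10.png',np.hstack([cv2.resize(im[:,:,::-1],(400,250)),cv2.resize(im2[60:235,170:400][:,:,::-1],(400,304))[:250]]))
E
```

```text
time_s: 18.68
position: [0.4151, 0.3355, 0.2509]
tool_rot: [[-0.325, 0.773, 0.544], [0.945, 0.276, 0.172], [-0.017, 0.57, -0.821]]
ft_force: [0.1, -0.2, 0.8]
handle 1125 [0.42647802 0.20607375 0.12003789] [0.48681622 0.38027752 0.14729269] [-0.34329264  0.55845771]
0.22 58 [0.4818 0.2204 0.1361] 0.1391
0.24 47 [0.4764 0.2399 0.138 ] 0.139
0.26 11 [0.4735 0.2576 0.1375] 0.1392
0.3 74 [0.4557 0.3013 0.1405] 0.1453
0.32 92 [0.4484 0.32   0.1374] 0.1398
0.34 102 [0.4417 0.3402 0.1374] 0.1394
0.36 110 [0.4347 0.3602 0.1373] 0.1399
0.38 59 [0.4293 0.3774 0.1246] 0.1293
```

View pics/z10.png

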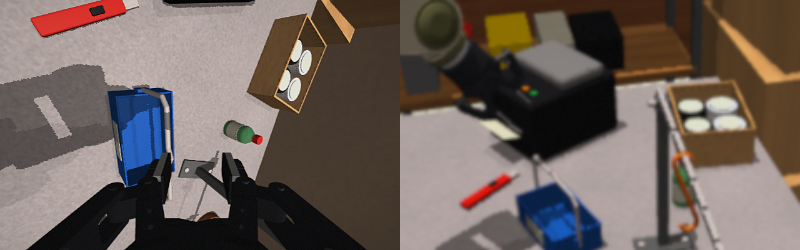

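The wrist view shows the handle (165,130) running between the open fingers. The side view shows the gripper tilted over the bin. The handle axis fits within 1 mm of the estimate, so I'll descend.

```bash
python3 -m pendant '[[[9,3,-45],0,0],[[0,0,-35],0,0],[[0,0,-8],0,0],[[0,0,0],0,0]]' | grep -E 'pos|rot|time|ft'
```

```text
time_s: 19.27
position: [0.4296, 0.3415, 0.1726]
tool_rot: [[-0.325, 0.763, 0.559], [0.946, 0.271, 0.18], [-0.014, 0.587, -0.809]]
ft_force: [0.9, -0.0, 0.4]
```

```bash
python3 -m pendant '[[[-10,-3,-7],0,0],[[11,3,-15],0,0],[[0,0,0],0,0]]' | grep -E 'pos|ft'; python3 -m pendant '[[[10,4,-15],0,0],[[9,3,-14],0,0],[[0,0,0],0,0]]' | grep -E 'pos|rot|ft'
```

```text
position: [0.4306, 0.342, 0.1541]
ft_force: [-0.9, 0.8, 0.6]
position: [0.4495, 0.3493, 0.1268]
tool_rot: [[-0.325, 0.757, 0.567], [0.946, 0.268, 0.184], [-0.013, 0.596, -0.803]]
ft_force: [-0.3, -0.2, 0.3]
```

```bash
python3 -m pendant '[[[2,-2,-7],0,0],[[0,0,0],0,-0.5],[[0,0,0],0,-1],[[0,0,0],0,-1],[[0,0,0],0,-1]]' 120| grep -E 'pos|rot|ft|wid'; python3 -m pendant '[[[0,0,5],0,-1],[[0,0,10],0,-1],[[0,0,20],0,-1],[[0,0,0],0,-1]]' | grep -E 'pos|rot|ft|wid|time';python3 - <<'E'
from h import *
im2,d,s=grab('side','s11'); im,_,_=grab('wrist','w11')
cv2.imwrite('pics/z11.png',np.hstack([cv2.resize(im[:,:,::-1],(400,250)),cv2.resize(im2[60:235,170:400][:,:,::-1],(400,304))[:250]]))
print(s['ft_force'],s['wrist_torque'])
E
```

```text
position: [0.452, 0.3477, 0.1217]
tool_rot: [[-0.326, 0.755, 0.57], [0.945, 0.267, 0.186], [-0.012, 0.599, -0.8]]
ft_force: [0.6, 1.2, -1.1]
grip_width: 0.0042
time_s: 21.15
position: [0.4505, 0.3471, 0.1573]
tool_rot: [[-0.325, 0.757, 0.566], [0.946, 0.268, 0.185], [-0.012, 0.596, -0.803]]
ft_force: [-0.6, -0.3, -3.1]
grip_width: 0.0038
[-0.57218801 -0.30693166 -3.11880209] [0.00102157 0.60729949 0.02203671]
```

```bash
cat > binfit.py <<'E'
from h import *
def fit(im,d,c,cx,cy,zlo,zhi):
    hsv=cv2.cvtColor(im,cv2.COLOR_RGB2HSV); uv,P=cloud(d,c)
    k=cv2.inRange(hsv,(105,110,25),(125,255,255))[uv[:,1],uv[:,0]]>0
    k&=(abs(P[:,0]-cx)<.15)&(abs(P[:,1]-cy)<.17)&(P[:,2]>zlo-.03)&(P[:,2]<zhi+.05)
    Q=P[k]; r=cv2.minAreaRect((Q[:,:2]*1000).astype(np.float32)); print('blue',len(Q),r,Q[:,2].min().round(3),Q[:,2].max().round(3))
    # top rim: highest in xy cells
    g=np.round(Q[:,:2]/.01).astype(int); 
    best={}
    for a,p in zip(map(tuple,g),Q):
        if a not in best or p[2]>best[a][2]: best[a]=p
    B=np.array(list(best.values())); B=B[B[:,2]>np.percentile(B[:,2],85)-.02]
    for _ in range(6):
        A=np.c_[B[:,:2]-[cx,cy],np.ones(len(B))]; s=np.linalg.lstsq(A,B[:,2],rcond=None)[0]; e=B[:,2]-A@s
        B=B[(e>-.006)] if len(B)>15 else B
    print('rim plane',len(B),s.round(4))
E
python3 - <<'E'
from binfit import *
for f,n in [('s11','side'),('w11','wrist')]:
    im,d,c=load(f,n); fit(im,d,c,.46,.289,.09,.1)
    uv,P=cloud(d,c)
    for y in np.arange(.2,.39,.02):
        k=(P[:,0]>.38)&(P[:,0]<.54)&(abs(P[:,1]-y)<.006)&(P[:,2]>.135)&(P[:,2]<.2)&(abs(P[:,0]-(.5585-.3433*y))<.02)
        if k.sum()>2: print(y.round(2),k.sum(),P[k].mean(0).round(4),P[k][:,2].max().round(4))
E
```

```text
blue 639 ((455.6537170410156, 290.340087890625), (101.22991180419922, 186.2462615966797), 19.491310119628906) 0.06 0.132
rim plane 58 [-0.022  -0.0394  0.094 ]
0.2 12 [0.4872 0.2036 0.1485] 0.1607
0.22 10 [0.4823 0.2188 0.1692] 0.1749
0.24 6 [0.4746 0.2401 0.1714] 0.1739
0.26 10 [0.4659 0.2611 0.1723] 0.1751
0.28 9 [0.4608 0.2799 0.1728] 0.1761
0.3 5 [0.4544 0.2982 0.1767] 0.1816
0.32 8 [0.4442 0.3198 0.1736] 0.1787
0.34 52 [0.4402 0.3384 0.1756] 0.2
0.36 3 [0.4308 0.3618 0.1723] 0.1729
blue 4982 ((454.5154113769531, 295.68231201171875), (100.01092529296875, 177.0563507080078), 19.535755157470703) 0.06 0.142
rim plane 36 [-0.0165  0.0441  0.0946]
0.3 152 [0.4516 0.3037 0.1722] 0.1749
0.32 212 [0.4458 0.3192 0.1719] 0.1737
0.34 619 [0.4299 0.3403 0.1822] 0.1994
0.36 994 [0.4355 0.3578 0.1743] 0.1999
0.38 522 [0.4252 0.3769 0.1517] 0.1648
```

View pics/z11.png

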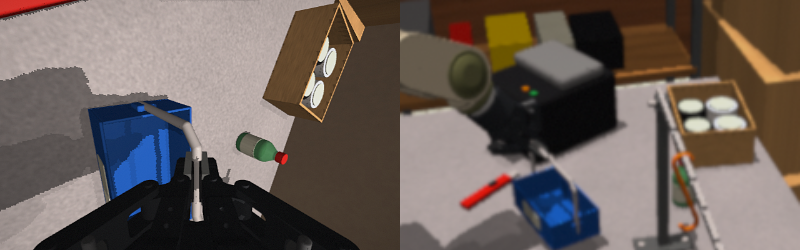

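Of the 11 pictures viewed so far, this one shows the bin lifted and nearly level, held at the handle (195,180 in the wrist half). Next, measure the hanging hook's lower curl now that it has settled.

```bash
cat > hk.py <<'E'
from h import *
def hook(f,n):
    im,d,c=load(f,n)
    hsv=cv2.cvtColor(im,cv2.COLOR_RGB2HSV); uv,P=cloud(d,c)
    m=cv2.inRange(hsv,(4,140,50),(18,255,255))[uv[:,1],uv[:,0]]>0
    m&=(P[:,2]>0.14)&(P[:,2]<.4)&(abs(P[:,0]-.63)<.05)&(abs(P[:,1]-.03)<.04)
    Q=P[m];print(f,len(Q),Q.min(0).round(4),Q.max(0).round(4))
    for lo,hi in [(.16,.183),(.183,.2),(.2,.23),(.23,.26),(.26,.29),(.29,.31),(.31,.33)]:
        k=(Q[:,2]>lo)&(Q[:,2]<hi)
        if k.any(): print(lo,k.sum(),Q[k].mean(0).round(4),Q[k].min(0).round(3),Q[k].max(0).round(3))
E
python3 - <<'E'
from hk import *
grab('top','t11'); hook('s10','side'); hook('s11','side'); hook('t11','top')
E
```

```text
s10 119 [0.6196 0.0234 0.1766] [0.658  0.0464 0.3231]
0.16 15 [0.6457 0.0297 0.1796] [0.635 0.024 0.177] [0.656 0.033 0.183]
0.183 8 [0.6479 0.0282 0.1882] [0.632 0.026 0.183] [0.658 0.033 0.197]
0.2 13 [0.6511 0.029  0.2157] [0.643 0.025 0.201] [0.657 0.033 0.229]
0.23 21 [0.641  0.0282 0.245 ] [0.634 0.023 0.23 ] [0.646 0.031 0.258]
0.26 23 [0.6305 0.0274 0.2738] [0.624 0.024 0.26 ] [0.637 0.031 0.287]
0.29 13 [0.6244 0.0282 0.2999] [0.62  0.026 0.291] [0.649 0.03  0.309]
0.31 26 [0.6316 0.029  0.3174] [0.62  0.024 0.311] [0.649 0.046 0.323]
s11 122 [0.6191 0.0241 0.1753] [0.6582 0.0474 0.3227]
0.16 17 [0.6461 0.0299 0.1791] [0.635 0.026 0.175] [0.656 0.036 0.183]
0.183 9 [0.649  0.0284 0.1897] [0.632 0.026 0.185] [0.658 0.031 0.2  ]
0.2 13 [0.6499 0.0282 0.2186] [0.644 0.024 0.204] [0.657 0.032 0.229]
0.23 21 [0.6406 0.0285 0.2463] [0.633 0.024 0.232] [0.645 0.031 0.259]
0.26 22 [0.6304 0.028  0.274 ] [0.625 0.025 0.261] [0.636 0.033 0.289]
0.29 13 [0.6243 0.0272 0.3005] [0.619 0.025 0.292] [0.649 0.03  0.309]
0.31 27 [0.6318 0.0299 0.3168] [0.619 0.026 0.311] [0.649 0.047 0.323]
t11 43 [0.6206 0.0253 0.1781] [0.6503 0.0316 0.3258]
0.16 4 [0.6418 0.0289 0.18  ] [0.633 0.029 0.178] [0.648 0.029 0.182]
0.183 5 [0.6355 0.0303 0.187 ] [0.632 0.029 0.186] [0.638 0.031 0.189]
0.26 2 [0.6364 0.0255 0.2698] [0.634 0.025 0.266] [0.638 0.026 0.274]
0.29 3 [0.6211 0.0291 0.3067] [0.621 0.027 0.304] [0.621 0.032 0.31 ]
0.31 29 [0.634  0.0292 0.3187] [0.622 0.026 0.311] [0.65  0.031 0.326]
```

The hook hangs still, leaning about 4–5°. Its lower curl is centred near (0.645, 0.031) and hook_low is near z 0.181. I'll carry the bin round in front of the rail, turning it nearly parallel to the rail.

```bash
python3 -m pendant '[[[0,-10,15],0,-1],[[0,-25,15],-0.05,-1],[[0,-35,0],-0.05,-1],[[0,-35,0],-0.05,-1],[[0,-35,0],-0.05,-1],[[5,-35,0],-0.05,-1],[[10,-35,0],0,-1],[[15,-30,0],0,-1],[[15,-10,0],0,-1],[[0,0,0],0,-1],[[0,0,0],0,-1]]' | grep -E 'pos|rot|ft|wid|time'; python3 - <<'E'
from binfit import *
im,d,s=grab('side','s12'); c=cam('side'); fit(im,d,c,.5,.04,.1,.13); uv,P=cloud(d,c); im,d,s=grab('top','t12')
for nm,PP in [('s',P),('t',cloud(d,cam('top'))[1])]:
  for y in np.arange(-.06,.1,.02):
    k=(P if nm=='s' else PP)
    k=PP[(PP[:,0]>.42)&(PP[:,0]<.54)&(abs(PP[:,1]-y)<.004)&(PP[:,2]>.17)&(PP[:,2]<.225)]
    if len(k)>1: print(nm,y.round(2),len(k),np.median(k,0).round(4),k[:,2].max().round(4))
E
```

```text
time_s: 22.68
position: [0.4908, 0.0882, 0.1769]
tool_rot: [[-0.073, 0.813, 0.578], [0.997, 0.067, 0.031], [-0.014, 0.578, -0.816]]
ft_force: [-0.3, -0.2, -3.8]
grip_width: 0.0039
blue 902 ((480.9764709472656, 30.304420471191406), (100.49211883544922, 181.4310302734375), 4.4905877113342285) 0.07 0.174
rim plane 20 [ 0.0796 -0.3202  0.138 ]
s -0.06 7 [ 0.4916 -0.0597  0.1766] 0.1814
s -0.04 7 [ 0.4882 -0.0409  0.1915] 0.1949
s -0.02 5 [ 0.4867 -0.0213  0.192 ] 0.1959
s 0.0 6 [ 4.862e-01 -3.000e-04  1.940e-01] 0.1958
s 0.02 6 [0.4833 0.0219 0.1947] 0.1954
s 0.04 3 [0.4807 0.0363 0.1967] 0.1991
s 0.06 6 [0.4814 0.0602 0.1927] 0.196
s 0.08 118 [0.4728 0.0788 0.2017] 0.2248
t -0.06 6 [ 0.4938 -0.0577  0.1802] 0.1835
t -0.04 9 [ 0.4934 -0.0391  0.1923] 0.1935
t -0.02 7 [ 0.4906 -0.0196  0.1925] 0.1955
t 0.0 9 [ 4.905e-01 -1.000e-04  1.927e-01] 0.1967
t 0.02 9 [0.4878 0.0194 0.193 ] 0.1975
t 0.04 6 [0.4877 0.0402 0.1945] 0.1979
t 0.06 8 [0.4849 0.0609 0.1931] 0.1975
t 0.08 7 [0.4962 0.0787 0.1958] 0.2059
```

```bash
python3 -m pendant '[[[20,0,10],0,-1],[[30,0,0],0,-1],[[30,0,0],0,-1],[[30,0,0],0,-1],[[12,0,0],0,-1],[[0,0,0],0,-1],[[0,0,0],0,-1]]' | grep -E 'pos|rot|ft|wid|time'; cat > chk.py <<'E'
from hk import *
def chk(f,x0,zl=.18,zh=.235):
  im,d,s=grab('side',f); grab('top',f+'t'); print(s['position'],s['ft_force'].round(1)); hook(f,'side')
  for nm,g in [('side',f),('top',f+'t')]:
    im,d,c=load(g,nm); uv,PP=cloud(d,c); hsv=cv2.cvtColor(im,cv2.COLOR_RGB2HSV)[uv[:,1],uv[:,0]]
    for y in np.arange(-.04,.09,.015):
      k=PP[(abs(PP[:,0]-x0)<.03)&(abs(PP[:,1]-y)<.004)&(PP[:,2]>zl)&(PP[:,2]<zh)&(hsv[:,1]<90)]
      if len(k)>1: print(nm,y.round(3),len(k),np.median(k,0).round(4),k[:,2].max().round(4))
E
python3 -c "
from chk import *
chk('s13',.608)"
```

```text
time_s: 23.65
position: [0.6113, 0.0933, 0.1861]
tool_rot: [[-0.08, 0.815, 0.574], [0.997, 0.073, 0.035], [-0.013, 0.575, -0.818]]
ft_force: [0.1, 0.1, -3.5]
grip_width: 0.0041
[0.61128571 0.09333946 0.18605391] [ 0.1  0.1 -3.5]
s13 121 [0.6184 0.0228 0.1731] [0.6579 0.0487 0.3218]
0.16 16 [0.6452 0.0296 0.1785] [0.635 0.026 0.173] [0.656 0.033 0.182]
0.183 10 [0.6493 0.0284 0.1893] [0.631 0.025 0.184] [0.658 0.031 0.198]
0.2 12 [0.6502 0.0288 0.2171] [0.644 0.024 0.202] [0.657 0.033 0.227]
0.23 22 [0.6409 0.0282 0.2459] [0.634 0.025 0.23 ] [0.649 0.032 0.258]
0.26 23 [0.6301 0.0277 0.2749] [0.625 0.024 0.261] [0.637 0.032 0.288]
0.29 12 [0.6242 0.0269 0.3015] [0.618 0.023 0.294] [0.649 0.03  0.308]
0.31 26 [0.6319 0.03   0.3169] [0.62  0.025 0.31 ] [0.649 0.049 0.322]
side -0.04 11 [ 0.6105 -0.0394  0.1983] 0.2035
side -0.025 7 [ 0.6091 -0.0249  0.201 ] 0.2038
side -0.01 7 [ 0.6079 -0.0105  0.2017] 0.2029
side 0.005 6 [0.6067 0.0049 0.2007] 0.2033
side 0.02 7 [0.6048 0.0215 0.2003] 0.2031
side 0.035 9 [0.605  0.0342 0.2073] 0.2109
side 0.05 4 [0.6018 0.0513 0.2039] 0.2049
side 0.065 7 [0.6015 0.0655 0.2011] 0.2022
side 0.08 60 [0.5939 0.0816 0.2122] 0.2337
top -0.04 7 [ 0.6149 -0.039   0.201 ] 0.2076
top -0.025 9 [ 0.6128 -0.0251  0.2014] 0.2043
top -0.01 9 [ 0.6126 -0.0111  0.2005] 0.2062
top 0.005 9 [0.61   0.0056 0.202 ] 0.2064
top 0.02 9 [0.6099 0.0196 0.2018] 0.2037
top 0.035 9 [0.6088 0.0358 0.2108] 0.2158
top 0.05 9 [0.6068 0.0501 0.2027] 0.2058
top 0.065 8 [0.6046 0.0642 0.2014] 0.2044
top 0.08 12 [0.6027 0.0807 0.2096] 0.2348
```

Clearance over the tip is about 13 mm. I'll correct y by -4 mm and move in over the curl slowly.

```bash
python3 -m pendant '[[[10,-4,0],0,-1],[[10,0,0],0,-1],[[10,0,0],0,-1],[[0,0,0],0,-1]]' | grep -E 'pos|ft'; python3 -c "
from chk import *
chk('s14',.635)"
```

```text
position: [0.6435, 0.0886, 0.1867]
ft_force: [0.2, -0.3, -4.2]
[0.64348644 0.08863101 0.18666098] [ 0.2 -0.3 -4.2]
s14 126 [0.617  0.0229 0.1778] [0.6584 0.047  0.3218]
0.16 6 [0.6468 0.0286 0.181 ] [0.637 0.027 0.178] [0.658 0.031 0.183]
0.183 13 [0.6427 0.0276 0.1884] [0.63  0.025 0.184] [0.658 0.032 0.197]
0.2 13 [0.6504 0.0274 0.2167] [0.644 0.023 0.201] [0.657 0.032 0.229]
0.23 21 [0.6411 0.0282 0.2455] [0.634 0.024 0.231] [0.648 0.031 0.26 ]
0.26 27 [0.6292 0.0282 0.2762] [0.62  0.026 0.262] [0.636 0.031 0.29 ]
0.29 19 [0.6226 0.0284 0.3005] [0.617 0.026 0.292] [0.649 0.032 0.309]
0.31 27 [0.6301 0.0299 0.3162] [0.618 0.024 0.31 ] [0.65  0.047 0.322]
side -0.04 6 [ 0.6418 -0.0409  0.2013] 0.2023
side -0.025 7 [ 0.6402 -0.0247  0.2015] 0.2046
side -0.01 5 [ 0.6383 -0.0094  0.2003] 0.2033
side 0.005 4 [0.6383 0.0046 0.2024] 0.2031
side 0.02 10 [0.6371 0.0198 0.2032] 0.2075
side 0.035 5 [0.6371 0.0345 0.2092] 0.2143
side 0.05 5 [0.6322 0.0511 0.202 ] 0.2038
side 0.065 5 [0.6347 0.0646 0.2029] 0.2036
side 0.08 100 [0.6276 0.079  0.2076] 0.2348
top -0.04 8 [ 0.6467 -0.0391  0.2004] 0.2028
top -0.025 9 [ 0.644  -0.025   0.2016] 0.2046
top -0.01 9 [ 0.6436 -0.0111  0.2019] 0.204
top 0.005 9 [0.6413 0.0057 0.2022] 0.206
top 0.02 8 [0.6405 0.0197 0.2037] 0.2079
top 0.05 9 [0.6382 0.0504 0.2017] 0.203
top 0.065 7 [0.6354 0.0646 0.2038] 0.2064
top 0.08 5 [0.6339 0.0781 0.228 ] 0.2346
```

```bash
python3 -m pendant '[[[5,0,0],0,-1],[[0,0,0],0,-1]]' | grep -E 'pos|ft'; for i in 1 2; do python3 -m pendant '[[[0,0,-3],0,-1],[[0,0,0],0,-1]]' | grep -E 'pos|ft'; done; python3 -c "
from chk import *
chk('s15',.64,.175)"
```

```text
position: [0.6476, 0.0889, 0.1865]
ft_force: [-0.3, -0.1, -3.5]
position: [0.6474, 0.089, 0.1831]
ft_force: [-0.4, -0.0, -2.9]
position: [0.6472, 0.089, 0.1798]
ft_force: [-0.0, 0.2, -3.8]
[0.6472301  0.08897867 0.17984255] [-0.   0.2 -3.8]
s15 130 [0.6171 0.0242 0.1786] [0.6583 0.0472 0.322 ]
0.16 5 [0.6415 0.0296 0.18  ] [0.635 0.027 0.179] [0.654 0.035 0.182]
0.183 13 [0.6455 0.0281 0.1872] [0.629 0.025 0.184] [0.658 0.031 0.195]
0.2 14 [0.6503 0.0279 0.2174] [0.642 0.026 0.201] [0.658 0.032 0.23 ]
0.23 21 [0.6404 0.0277 0.2454] [0.633 0.024 0.232] [0.645 0.031 0.259]
0.26 28 [0.63   0.0278 0.275 ] [0.622 0.024 0.26 ] [0.639 0.034 0.289]
0.29 19 [0.6225 0.0276 0.3   ] [0.617 0.024 0.291] [0.649 0.031 0.308]
0.31 30 [0.6303 0.0296 0.3163] [0.617 0.025 0.31 ] [0.65  0.047 0.322]
side -0.04 5 [ 0.6453 -0.04    0.1955] 0.1965
side -0.025 6 [ 0.6437 -0.0243  0.194 ] 0.1965
side -0.01 5 [ 0.6427 -0.0108  0.1928] 0.1977
side 0.005 5 [0.6428 0.0052 0.1946] 0.1975
side 0.02 8 [0.6407 0.0199 0.1974] 0.2022
side 0.035 7 [0.6395 0.0363 0.2017] 0.2151
side 0.05 4 [0.6364 0.0508 0.1949] 0.1973
side 0.065 4 [0.6373 0.0671 0.1949] 0.1956
side 0.08 107 [0.6308 0.0792 0.2038] 0.2348
top -0.04 6 [ 0.6494 -0.0392  0.1958] 0.1967
top -0.025 9 [ 0.648  -0.0251  0.1946] 0.1991
top -0.01 9 [ 0.6477 -0.011   0.195 ] 0.1968
top 0.005 8 [0.6456 0.0059 0.1948] 0.1968
top 0.02 9 [0.6444 0.0198 0.1981] 0.2038
top 0.05 9 [0.6421 0.051  0.1953] 0.1967
top 0.065 7 [0.642  0.0649 0.1948] 0.1963
top 0.08 6 [0.6351 0.0788 0.2279] 0.2336
```

```bash
for i in 1 2 3; do python3 -m pendant '[[[1,0,-3],0,-1],[[0,0,0],0,-1]]' | grep -E 'pos|ft'; done; python3 -c "
from chk import *
chk('s16',.64,.165,.22)"
```

```text
position: [0.6486, 0.089, 0.1771]
ft_force: [0.5, 0.0, -2.7]
position: [0.6496, 0.089, 0.1739]
ft_force: [0.3, -0.9, -3.5]
position: [0.6507, 0.089, 0.1706]
ft_force: [-0.5, 0.6, -3.3]
[0.6507238  0.08895338 0.17061592] [-0.5  0.6 -3.3]
s16 124 [0.6165 0.0221 0.1788] [0.6584 0.0468 0.3229]
0.16 6 [0.6411 0.0284 0.1805] [0.635 0.026 0.179] [0.655 0.03  0.182]
0.183 10 [0.6473 0.0285 0.1889] [0.631 0.025 0.184] [0.658 0.033 0.199]
0.2 11 [0.6502 0.0281 0.2167] [0.643 0.025 0.203] [0.657 0.032 0.229]
0.23 23 [0.6414 0.0279 0.2435] [0.633 0.022 0.23 ] [0.649 0.031 0.258]
0.26 30 [0.6301 0.0283 0.2743] [0.623 0.024 0.26 ] [0.637 0.033 0.288]
0.29 14 [0.6238 0.0286 0.3002] [0.617 0.026 0.29 ] [0.65  0.033 0.309]
0.31 30 [0.6305 0.0295 0.3162] [0.618 0.023 0.31 ] [0.65  0.047 0.323]
side -0.04 10 [ 0.6492 -0.0412  0.1851] 0.1882
side -0.025 7 [ 0.6473 -0.0244  0.1857] 0.1888
side -0.01 7 [ 0.6468 -0.0096  0.1844] 0.1863
side 0.005 8 [0.6453 0.0058 0.1859] 0.1889
side 0.02 10 [0.6442 0.0216 0.1894] 0.1955
side 0.035 8 [0.6429 0.0326 0.1924] 0.2005
side 0.05 5 [0.6402 0.0486 0.1858] 0.1871
side 0.065 6 [0.6402 0.0644 0.1863] 0.1895
side 0.08 93 [0.6339 0.0794 0.1925] 0.22
top -0.04 5 [ 0.6524 -0.0394  0.1839] 0.1858
top -0.025 6 [ 0.6508 -0.0252  0.1861] 0.1874
top -0.01 6 [ 0.651 -0.011  0.185] 0.1871
top 0.005 9 [0.649  0.006  0.1849] 0.189
top 0.02 8 [0.6488 0.0201 0.187 ] 0.1913
top 0.05 5 [0.6461 0.0486 0.1867] 0.1891
top 0.065 9 [0.6432 0.0656 0.1873] 0.1915
top 0.08 5 [0.6422 0.0801 0.2117] 0.2191
```

```bash
for i in 1 2 3; do python3 -m pendant '[[[0,0,-2],0,-1],[[0,0,0],0,-1]]' | grep -E 'pos|ft'; done
```

```text
position: [0.6508, 0.089, 0.1689]
ft_force: [-0.3, 0.4, -2.9]
position: [0.6508, 0.089, 0.1668]
ft_force: [0.1, 0.2, -2.7]
position: [0.651, 0.089, 0.165]
ft_force: [0.4, -0.2, -2.7]
```

```bash
for i in 1 2; do python3 -m pendant '[[[0,0,-1.5],0,-1],[[0,0,0],0,-1]]' | grep -E 'pos|ft|time'; done
```

```text
time_s: 27.05
position: [0.6515, 0.0888, 0.1642]
ft_force: [0.2, 0.0, -1.2]
time_s: 27.3
position: [0.6521, 0.0888, 0.1636]
ft_force: [-0.7, 0.6, 0.4]
```

The weight has passed to the hook: wrist z-force went from -3.5 to about 0. I'll release and back off along the tool axis.

```bash
python3 -m pendant '[[[0,0,0],0,-0.5],[[0,0,0],0,-0.2],[[0,0,0],0,-0.2],[[0,0,0],0,-0.2]]' | grep -E 'pos|ft|wid'; python3 -m pendant '[[[-7,0,10],0,-0.2],[[-11,0,16],0,-0.2],[[-17,0,24],0,-0.2],[[-40,0,10],0,-0.2],[[-50,0,0],0,-0.2],[[-50,0,0],0,-0.2],[[0,0,0],0,-0.2]]' | grep -E 'pos|ft|wid|time';  python3 -c "
from chk import *
chk('s17',.645,.165,.22)
from binfit import fit
im,d,c=load('s17','side'); fit(im,d,c,.645,.03,.1,.13)
im2=load('s17t','top')[0]
cv2.imwrite('pics/z17.png',np.hstack([cv2.resize(im[100:300,250:450][:,:,::-1],(500,500),interpolation=2),cv2.resize(im2[110:210,250:360][:,:,::-1],(300,273),interpolation=2).repeat(1,0)[:273] if 0 else cv2.copyMakeBorder(cv2.resize(im2[110:210,250:360][:,:,::-1],(300,273)),0,227,0,0,0)]))
"
```

```text
position: [0.6523, 0.0888, 0.1638]
ft_force: [-0.2, -0.8, 0.3]
grip_width: 0.0341
time_s: 28.68
position: [0.4686, 0.0892, 0.2321]
ft_force: [-0.2, -0.0, 0.5]
grip_width: 0.0338
[0.46862254 0.08917606 0.23205132] [-0.2 -0.   0.5]
s17 106 [0.6171 0.0245 0.1768] [0.6539 0.0491 0.3222]
0.16 5 [0.6469 0.0327 0.1809] [0.632 0.029 0.177] [0.653 0.037 0.182]
0.183 9 [0.6398 0.0318 0.1884] [0.627 0.028 0.184] [0.654 0.036 0.198]
0.2 13 [0.6458 0.0292 0.2202] [0.641 0.026 0.203] [0.652 0.033 0.23 ]
0.23 19 [0.6387 0.0288 0.2442] [0.633 0.027 0.232] [0.645 0.032 0.258]
0.26 23 [0.6294 0.0286 0.2729] [0.622 0.026 0.261] [0.636 0.032 0.289]
0.29 10 [0.6249 0.0279 0.299 ] [0.619 0.025 0.29 ] [0.649 0.031 0.309]
0.31 27 [0.6307 0.0298 0.3166] [0.617 0.025 0.31 ] [0.649 0.049 0.322]
side -0.04 7 [ 0.6407 -0.0418  0.1803] 0.1814
side -0.025 5 [ 0.6373 -0.0245  0.1808] 0.1834
side -0.01 4 [ 0.64   -0.007   0.1788] 0.1812
side 0.005 3 [0.6393 0.0078 0.1795] 0.1801
side 0.02 7 [0.6389 0.0219 0.1806] 0.1837
side 0.035 15 [0.6425 0.0331 0.1861] 0.2165
side 0.05 2 [0.6364 0.0505 0.1793] 0.181
side 0.065 6 [0.6383 0.0639 0.1788] 0.1805
side 0.08 6 [0.6372 0.0829 0.1781] 0.1804
top -0.04 9 [ 0.6446 -0.0395  0.1806] 0.1835
top -0.025 6 [ 0.643  -0.0252  0.1818] 0.1858
top -0.01 6 [ 0.643 -0.011  0.181] 0.1826
top 0.005 6 [0.6433 0.0061 0.1801] 0.1839
top 0.02 8 [0.6417 0.0203 0.1808] 0.1854
top 0.05 7 [0.6418 0.0489 0.1794] 0.1803
top 0.065 8 [0.642  0.0662 0.1777] 0.1831
top 0.08 9 [0.6422 0.0804 0.1773] 0.1799
blue 684 ((639.2532958984375, 31.472633361816406), (100.59545135498047, 181.86175537109375), 0.5544347167015076) 0.07 0.122
rim plane 59 [ 0.0087 -0.0446  0.1027]
```

View pics/z17.png

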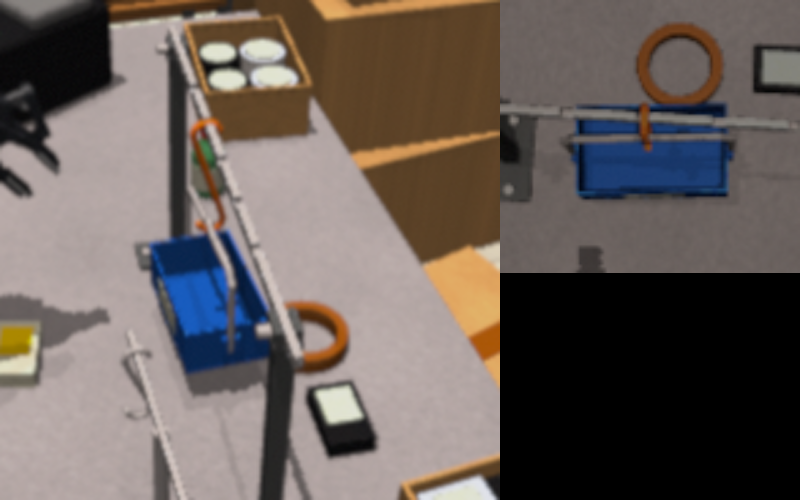

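The bin hangs level from the hook (side crop: curl at (215,225), bin at (215,300)). Its underside is about 40 mm up, and the robot is clear at the left. I'll let the swing die out, check twice and hand in.

```bash
for k in 1 2; do python3 -m pendant '[[[0,0,0],0,-0.2],[[0,0,0],0,-0.2],[[0,0,0],0,-0.2],[[0,0,0],0,-0.2],[[0,0,0],0,-0.2],[[0,0,0],0,-0.2],[[0,0,0],0,-0.2],[[0,0,0],0,-0.2],[[0,0,0],0,-0.2],[[0,0,0],0,-0.2],[[0,0,0],0,-0.2],[[0,0,0],0,-0.2]]' | grep time; done; python3 -c "
from hk import *
from binfit import fit
for i in range(3):
    im,d,s=grab('side','e%d'%i); fit(im,d,cam('side'),.645,.03,.1,.13)
hook('e2','side')
ticket.close_job()"
```

```text
time_s: 30.28
time_s: 31.78
blue 686 ((639.7374877929688, 28.55962371826172), (100.65168762207031, 181.9518280029297), 2.68066143989563) 0.07 0.164
rim plane 26 [-0.0673 -0.3589  0.1255]
blue 680 ((640.3226928710938, 30.020713806152344), (101.72142028808594, 182.2451934814453), 2.8171379566192627) 0.07 0.164
rim plane 27 [-0.0164 -0.2631  0.1163]
blue 687 ((639.5035400390625, 30.67437744140625), (100.5316162109375, 186.13392639160156), 2.4118568897247314) 0.07 0.161
rim plane 62 [ 0.0067 -0.0674  0.1033]
e2 111 [0.6178 0.025  0.1798] [0.6555 0.0506 0.3213]
0.16 5 [0.6422 0.0322 0.1808] [0.63 0.03 0.18] [0.651 0.035 0.182]
0.183 12 [0.643 0.03  0.19 ] [0.626 0.028 0.183] [0.656 0.033 0.199]
0.2 14 [0.6465 0.0296 0.2186] [0.64  0.027 0.202] [0.652 0.033 0.23 ]
0.23 21 [0.639  0.0291 0.2448] [0.634 0.025 0.231] [0.645 0.034 0.259]
0.26 21 [0.6289 0.0278 0.2737] [0.623 0.025 0.261] [0.634 0.031 0.288]
0.29 13 [0.6245 0.0295 0.3007] [0.618 0.026 0.291] [0.649 0.051 0.309]
0.31 25 [0.6311 0.0288 0.3173] [0.619 0.026 0.311] [0.649 0.032 0.321]
the job is handed in; nothing more can be done
```

I hung the orange hook in the rail notch at y ≈ +31 mm, hung the blue bin by the middle of its handle in the hook's lower curl, and handed the job in at about 32 s. The system reports no verdict, so the success below rests on my own measurements.

- **How it went:** I found the notch in the depth image and lowered the hook straight in rather than sliding it along the bar. Moves only allow turning about vertical, so I stretched the arm to its reach limit to tilt the tool about 33°. That let the gripper hold the handle under the rail. Contact showed up as 1–4 N on the wrist in both placings.
- **Last checks, hook:** its bearing point is about 6–7 mm below the bar top, and it leans a few degrees.
- **Last checks, bin:** the handle's middle sits in the lower curl with the underside about 40 mm clear of the bench. The bin's centre stayed within 1–2 mm over the last three pictures, and the robot was well clear.
- **One check disagreed:** two of the three final rim-plane fits gave tilts of about 15–20°. I think handle or shadow pixels got into those fits (26–27 points). The better-populated fit (62 points) gave about 4°, and the last picture I viewed showed the bin level.
- **Not checked:** I didn't measure the small hook, tape, cartons and bottle at the end. I planned every path clear of them and saw no unexpected forces.

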